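Empty the pin tote into the push-latch bin

ROBOT

A 7-joint arm with a two-finger parallel gripper is mounted at the origin on the work surface; the furniture and walls round the work are solid. World frame = base frame: x ahead of the robot, y to its left, z up, the work surface at z = 0. Lengths are in m, angles in rad, forces in N, time in s.
With the tool pointing down it reaches from about 0.4 to 0.85 m from the base axis. Payload 4.5 kg.
Tool frame: the origin (TCP) lies midway between the tips of the shut fingers; the grasp point (between the pads) lies 19 mm behind it; z points along the fingers, y is the line along which they close (so a half turn about z gives the same grasp; the last joint's range is limited). The gripper opens to 88 mm and grips with 3 to 60 N. Pads are 18 mm wide; open, the fingers measure 123 mm over their backs; the gripper's body (75 mm by 187 mm) begins 45 mm behind the grasp point.
Start: joints at [-1.199, 0.689, -0.195, 1.565, 0.157, 0.902, -0.215], TCP at [0.207, 0.59, 0.201] pointing down, gripper open.
Joint ranges: [-3.01, 3.01], [-0.46, 2.08], [-1.47, 1.51], [0.13, 2.56], [-1, 4.14], [0.04, 2.09], [-2.66, 2.66]. Speed limits (rad/s): [2.57, 2.57, 3.14, 3.14, 3.14, 3.14, 3.14].

INTERFACE

Orientations are given as a unit quaternion [x, y, z, w].
In Python, from plant import get_state, viewer, workorder gives the robot as it stands. The module is installed in compiled form; this text tells all that it offers.
- The arm moves only by the tool step_arm, never from a script. Its argument "motion" is a list of rows, each an object of numbers: "wx", "wy", "wz": the turn, a rotation vector about the tool's x, y, z each as a share of 180 degrees, from -1 to 1; "dx", "dy", "dz": the shift along the tool's x, y, z each as a share of 8 cm, from -1 to 1; "claw": the finger opening in mm, from 0 to 88.1. A call has 1 to 8 rows; each row is the pose to reach, as a shift and turn from the pose commanded when the call began, along the tool's axes at that moment, turning the shorter way round; what a row does not reach only later rows make up. A row lasts 1/10 s, in which the tool goes at most 50 mm and 8.59 degrees, less where a joint would pass 70% of its speed; a pose out of reach is approached as far as the arm can. A call with a number of a shift or a turn outside -1 to 1 is refused whole. A call with a gripper value outside its range is refused whole. The fingers move at their own pace and stop on an object; "force" is the grip in N (left out, the last holds). Time passes only in rows, so rows that repeat a pose let the fingers close. It gives the time, the measured TCP pose, the force, the opening and the grip force at its end, in the units of the state.
- get_state(): the state, without advancing time (a new reading comes with each control period).
- viewer.snapshot(name): name is "side" or "top"; returns (picture, depth): 420x560x3 uint8, red, green, blue; 420x560 float32, m along the optical axis (not along the pixel's ray), 0 where there is no reading.
- viewer.calibration(name): a dict with "vfov" (degrees; the focal length in pixels is half the picture's height over the tangent of half this angle, whatever the lens; pixels are square), "cx", "cy" (the principal point, pixels), "extrinsics" (4x4, takes a point from camera to world coordinates). Camera axes: x right, y down, z forward; pixel columns grow to the right and rows downward; lengths in m; the calibration is good to about 2 mm. A picture is of the moment at which its call begins. calibration takes no time and is no camera call.
- workorder.finish_job(): hands the job in; it is judged then, once.
The state is a dict: "clock": time; "q": joint angles; "qd": joint speeds; "joint_torque": joint torques, N m; "tool_pos": TCP position; "eef_rot": TCP orientation; "contact_force": force on the tool from outside, world axes, zero at the start; "moment": the same for the moment, N m; "opening": opening from 0.0 (shut) to 1.0 (fully open); "finger_force": force on a finger pad.
Only numpy, scipy, OpenCV 4.12 (cv2) and the standard library are available. Lean on these libraries where they do the work, as an engineer would, in place of code of your own. Each camera call takes 0.05 s, during which the arm holds its last target. There are 200 camera calls.

TASK

Press the bin's yellow tab down gently and let go so that its lid springs open, then tip the three guide pins out of the red-handled tote into the bin and stand the empty tote upright on the bench beside the bin. Then swing the lid shut and press the tab down gently until the push-push catch holds it, leaving the lid latched with the pins inside; do not disturb the tape measure or the grease tin.

Things in the scene. Friction and masses are not known exactly. Their poses are not given: they have to be found in the camera images.
- bin: grey sheet-metal bin screwed to the bench, 136 x 166 mm outside (x, y), walls 4 mm thick and 90 mm high, inside 128 x 158 mm, floor 4 mm. Origin: centre of the underside; z up. The lid's hinge runs along the bin's x axis over its -y wall; the catch is outside the +y wall. Foot flanges reach to x = +-88 mm.
- bin_mouth (a point): centre of the bin's open mouth, at rim height (90 mm above the bench); axes as the bin's. A heavy grey mould half with a T-bar on top, 390 mm high in all, stands on the bench at about x = 0.41, y = -0.03 m, to the left of the bin: pass over or around it.
- lid_hinge (a point): middle of the lid's hinge axis: in the bin's frame at (0, -84, 96) mm; axes as the bin's.
- catch (a point): push-push catch in a black housing on the bin (84 mm along x, y 83 to 129, z 36 to 86 mm in the bin's frame; this point is the middle of its top). It changes state only when the tab is pressed from lid angle 0 to -0.045 or lower (9 mm down; bottom stop 10 mm) and let up again: if latched it releases; if the lid is pushed shut from open, it latches and the lid comes back to 0.
- lid (a joint): angle of the blue lid about the bin's +x axis through lid_hinge (rad). About 0: level, held by the catch; 1.65: fully open, leaning 5 degrees outward past upright; -0.054: bottom stop. A spring (2 to 3 N up at the tab) swings it fully open in under 2 s unless the catch holds it. From 0.1 down the catch resists with up to 10 N; at the stop the force climbs steeply. Over 45 N from the robot damages the lid.
- press_tab (a point): top of the yellow ribbed press tab (74 mm along x, 42 mm deep) at the lid's free edge, 192 mm from the hinge axis, 106 mm above the bench when latched; turns with the lid, axes the lid's (z out of its upper face). The lid is 148 mm wide along x; from the hinge its plate reaches 170 mm, the tab 212 mm; upper face 10 mm off the plane through the axis. A striker hangs 30 mm below the tab.
- tote: loose open aluminium tote tray, 92 x 112 mm (x, y), 114 mm high, 0.25 kg: back wall (+x) 46 mm high, sides 34 mm, front lip (-x) 20 mm high with a 29 degree ramp inside, red bar handle along y between two upright cheeks. Origin: centre of the underside, x from lip to back, z up. With its top tipped toward -x by 60 degrees the pins roll out; the lip is then 43 mm toward +x of the bar and 83 mm below it.
- tote_grip (a point): middle of the tote's red handle bar: 12 mm thick along the tote's x, 28 mm high, 100 mm long along its y, 100 mm above the tote's underside; axes as the tote's.
- tote_lip (a point): middle of the tote's pouring lip: in the tote's frame at (-49, 0, 20) mm.
- pin_1: one of three bright ground steel guide pins, 18 mm diameter, 85 mm long along its own y axis, about 0.12 kg, lying across the tote at the start. Origin: on its side at mid length, 9 mm from its axis.
- pin_2: one of three bright ground steel guide pins, 18 mm diameter, 85 mm long along its own y axis, about 0.12 kg, lying across the tote at the start. Origin: on its side at mid length, 9 mm from its axis.
- pin_3: one of three bright ground steel guide pins, 18 mm diameter, 85 mm long along its own y axis, about 0.12 kg, lying across the tote at the start. Origin: on its side at mid length, 9 mm from its axis.
- tape_measure: bystander: black and yellow tape measure, 64 x 80 x 30 mm, origin under its centre.
- grease_tin: bystander: cream open tin, 87 mm diameter, 62 mm high, origin under its centre.

How it is judged:
On the way, in this order (a step that is already met when the one before it is completed fails the run):
1. the tab has been pressed and the lid has sprung open (value of joint lid above 1.3 rad), for 0.1 s.
2. all three pins lie in the bin while the tote is tipped (x of pin_1 in the frame of bin between -0.066 and 0.066 m and y of pin_1 in the frame of bin between -0.081 and 0.081 m and z of each of pin_1, pin_2, pin_3 in the frame of bin below 0.08 m and x of pin_2 in the frame of bin between -0.066 and 0.066 m and y of pin_2 in the frame of bin between -0.081 and 0.081 m and x of pin_3 in the frame of bin between -0.066 and 0.066 m and y of pin_3 in the frame of bin between -0.081 and 0.081 m and angle between tote's own z axis and vertical above 0.35 rad), for 0.02 s.
3. the tote stands upright on the bench beside the bin, let go (angle between tote's own z axis and vertical below 0.12 rad and height (world z) of tote between -0.006 and 0.012 m and horizontal distance between tote and bin_mouth above 0.13 m and contact force between tote and the fingers below 0.1 N), for 0.2 s.
At the end, for the whole second after the job is handed in: the lid is shut and held by the catch (lid between -0.02 and 0.03 rad, still), all three pins lie inside the bin's walls below 80 mm, and the tote stands on the bench, released and at rest, upright within 0.12 rad, its centre more than 130 mm from the bin's centre (all of step 3 and value of joint lid between -0.02 and 0.03 rad and velocity of joint lid below 0.05 rad/s and x of pin_1 in the frame of bin between -0.066 and 0.066 m and y of pin_1 in the frame of bin between -0.081 and 0.081 m and z of each of pin_1, pin_2, pin_3 in the frame of bin below 0.08 m and x of pin_2 in the frame of bin between -0.066 and 0.066 m and y of pin_2 in the frame of bin between -0.081 and 0.081 m and x of pin_3 in the frame of bin between -0.066 and 0.066 m and y of pin_3 in the frame of bin between -0.081 and 0.081 m and linear speed of tote below 0.02 m/s); the robot touches nothing.
It fails at once if the robot presses on the lid with more than 45 N (contact force between lid and the fingers above 45 N or contact force between lid and the arm above 45 N).
It fails at once if the tape measure is moved by more than 40 mm or tipped (distance of tape_measure from where it was at the start of the episode above 0.04 m or angle between tape_measure's own z axis and vertical above 0.4 rad).
It fails at once if the grease tin is moved by more than 40 mm or tipped (distance of grease_tin from where it was at the start of the episode above 0.04 m or angle between grease_tin's own z axis and vertical above 0.4 rad).
It also fails if it takes over 72 s, if anything falls off the work surface, if the arm or the gripper's body presses on something with over 40 N, if the wrist force passes 120 N, or if a joint passes its speed limit or range.

## Working session

There is one attempt and no reset: what is moved stays moved. The work goes in short steps, Python scripts to look and compute and a tool call to move; the robot and the scene stay as the last step left them, time stands still between calls to the robot, and variables do not carry over. Pictures are saved under pics/ and viewed, at most 13 in all, crops included, and the job is handed in when it is done.

Besides the shell and the picture viewer there is one more tool, called after "Request:" by a JSON object that holds its "name" and its "arguments". step_arm: Moves the arm, as the interface text tells. Shift numbers are shares of 8 cm and turn numbers shares of 180 degrees, none past 1 either way. Its arguments: {"type":"object","properties":{"motion":{"type":"array","items":{"type":"object","properties":{"wx":{"type":"number","minimum":-1,"maximum":1},"wy":{"type":"number","minimum":-1,"maximum":1},"wz":{"type":"number","minimum":-1,"maximum":1},"dx":{"type":"number","minimum":-1,"maximum":1},"dy":{"type":"number","minimum":-1,"maximum":1},"dz":{"type":"number","minimum":-1,"maximum":1},"claw":{"type":"number"}}}},"force":{"type":"number"}},"required":["motion"]}

```bash
mkdir -p pics; cat > h.py <<'E'
import numpy as np, cv2
from plant import get_state, viewer, workorder
from scipy.spatial.transform import Rotation as R
def cal(n):
    c=viewer.calibration(n); return 210/np.tan(np.radians(c['vfov'])/2),c['cx'],c['cy'],np.array(c['extrinsics'])
def cloud(n,d):
    f,cx,cy,E=cal(n); v,u=np.mgrid[0:420,0:560]
    P=np.stack([(u-cx)/f*d,(v-cy)/f*d,d],-1)
    return P@E[:3,:3].T+E[:3,3]
def shot(n,name=None):
    im,d=viewer.snapshot(n)
    if name: cv2.imwrite(f'pics/{name}.png',im[:,:,::-1])
    return im,d,cloud(n,d)
def st():
    s=get_state(); print({k:(np.round(v,4).tolist()) for k,v in s.items() if k in('clock','q','tool_pos','eef_rot','contact_force','opening','finger_force')})
    return s
E
python3 - <<'E'
from h import *
for n in('top','side'):
    im,d,P=shot(n,n+'0'); np.savez(n+'0.npz',im=im,d=d,P=P)
    f,cx,cy,Ex=cal(n); print(n,f,cx,cy,Ex.round(3).tolist(),(d>0).mean())
st()
E
```

```text
top 477.4228793211996 284.4530342178126 215.73227575335343 [[-0.002, -0.993, 0.118, 0.318], [-1.0, 0.003, 0.006, -0.311], [-0.006, -0.118, -0.993, 0.926], [0.0, 0.0, 0.0, 1.0]] 0.9959948979591837
side 527.9069889118991 287.60086424370894 204.95056894156608 [[0.97, -0.147, 0.195, 0.231], [-0.243, -0.516, 0.821, -1.155], [-0.02, -0.844, -0.536, 0.66], [0.0, 0.0, 0.0, 1.0]] 0.9573299319727891
{'clock': 0.1, 'q': [-1.1992, 0.6899, -0.1945, 1.5662, 0.1573, 0.9025, -0.2151], 'tool_pos': [0.207, 0.5891, 0.2007], 'eef_rot': [0.1681, 0.9858, -0.0008, -0.0001], 'contact_force': [-0.646, -0.79, -0.3524], 'finger_force': 0.0, 'opening': 0.9999}
```

View pics/top0.png

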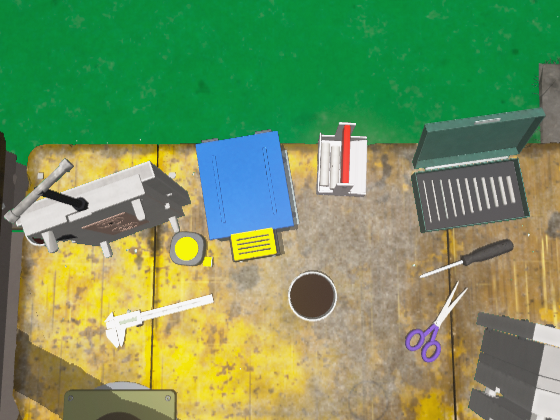

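View pics/side0.png

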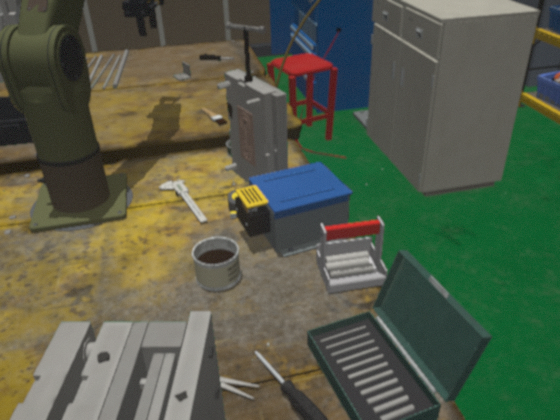

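The top view shows the blue lid around (247,185), the yellow tab at (254,244), the red handle at (346,153) with the pins to its left, the tin at (312,296) and the tape at (188,249). The side view agrees: pins lie on the bin side of the handle, and the tab faces the robot.

```bash
cat >> h.py <<'E'
def masks(im):
    hsv=cv2.cvtColor(im,cv2.COLOR_RGB2HSV); i=lambda a,b:cv2.inRange(hsv,a,b)>0
    return dict(blue=i((100,120,60),(125,255,255)),red=i((0,170,90),(8,255,255))|i((172,170,90),(180,255,255)),yel=i((22,170,120),(32,255,255)))
def rect(P):
    P=P.astype(np.float32); (c,s,a)=cv2.minAreaRect(P[:,:2]*1000); b=cv2.boxPoints((c,s,a))
    return np.round(c,1),np.round(s,1),round(a,1),np.percentile(P[:,2],[5,50,95]).round(4)
E
python3 - <<'E'
from h import *
for n in('top','side'):
    z=np.load(n+'0.npz'); im,P,d=z['im'],z['P'],z['d']; m=masks(im); X,Y,Z=P[...,0],P[...,1],P[...,2]
    reg=(X>.3)&(X<.75)&(Y>-.6)&(Y<0.1)&(d>0)
    print(n)
    for nm,mm in (('blue',m['blue']&reg&(Z>.08)&(Z<.13)),('red',m['red']&reg&(Z>.08)&(Z<.13)),('tab',m['yel']&reg&(Z>.09)&(Z<.12)),('tape',m['yel']&reg&(Z>.02)&(Z<.04))):
        mm=cv2.morphologyEx(mm.astype(np.uint8),cv2.MORPH_OPEN,np.ones((3,3)))>0
        if mm.sum()>20: print(nm,mm.sum(),*rect(P[mm]))
    for nm,mm in (('tin',reg&(abs(Z-.062)<.004)&(X<.45)&(Y<-.3)&(Y>-.45)),('tote',reg&(Z>.01)&(Z<.06)&(Y<-.37)&(Y>-.55)&(X>.45)&(X<.67)),('topbits',reg&(Z>.108)&(Z<.12)&(Y<-.37)&(X>.45))):
        if mm.sum()>20: print(nm,mm.sum(),*rect(P[mm]))
    k=reg&(Z>.012)&(Y<-.37)&(Y>-.55)&(X>.45)&(X<.67)
    if n=='top':
        v,u=np.nonzero(k)
        for r in (140,150,160,170,180,190): print(r,[(c,*(P[r,c]*1000).round().astype(int).tolist()) for c in range(316,372,5)])
E
```

```text
top
blue 7993 [ 472.  -235.2] [172.  147.2] 9.3 [0.1044 0.1067 0.1093]
red 336 [ 523.7 -413.2] [ 10.3 101.9] 87.0 [0.1123 0.1147 0.117 ]
tab 867 [ 367.4 -252.4] [43.9 73.4] 9.3 [0.1052 0.1075 0.1099]
tape 426 [ 364.3 -121.3] [42.4 41.3] 89.1 [0.0283 0.0309 0.0334]
tin 68 [ 334.2 -329.2] [128.6  56.3] 38.4 [0.0596 0.062  0.0651]
tote 2021 [ 521.3 -459.6] [180.6 112.6] 86.9 [0.0119 0.0201 0.0466]
topbits 634 [ 520.  -498.3] [198.1 112.8] 87.3 [0.11   0.1143 0.1174]
140 [(316, 783, -414, -719), (321, 578, -378, 6), (326, 579, -388, 4), (331, 578, -398, 6), (336, 577, -408, 10), (341, 578, -418, 8), (346, 547, -414, 115), (351, 576, -437, 12), (356, 576, -446, 13), (361, 574, -455, 18), (366, 573, -464, 22), (371, 781, -607, -714)]
150 [(316, 559, -369, 1), (321, 554, -377, 20), (326, 554, -387, 20), (331, 555, -397, 17), (336, 554, -406, 22), (341, 556, -417, 14), (346, 529, -413, 116), (351, 557, -437, 7), (356, 556, -446, 13), (361, 555, -455, 18), (366, 553, -464, 22), (371, 559, -477, 1)]
160 [(316, 539, -368, -1), (321, 535, -377, 18), (326, 534, -386, 21), (331, 535, -396, 17), (3
[... 673 characters left out ...]
98, -466, 1), (371, 499, -476, 0)]
190 [(316, 478, -367, 7), (321, 473, -375, 34), (326, 479, -387, 2), (331, 478, -397, 5), (336, 469, -401, 59), (341, 468, -410, 62), (346, 468, -419, 63), (351, 477, -435, 11), (356, 477, -445, 12), (361, 475, -453, 20), (366, 479, -466, -3), (371, 479, -476, 1)]
side
blue 3268 [ 474. -238.] [171.6 150.7] 9.5 [0.0978 0.108  0.1102]
red 293 [ 525.4 -416. ] [12.1 96.5] 87.6 [0.1088 0.1149 0.1176]
tab 359 [ 368.6 -255. ] [43.2 75.4] 9.4 [0.1066 0.1089 0.1109]
tin 165 [ 361.1 -322.5] [169.3  62.6] 29.1 [0.0583 0.0622 0.0655]
tote 2583 [ 523.5 -459.6] [180.7 113.5] 87.7 [0.0124 0.0224 0.0478]
topbits 703 [ 519.1 -497.6] [197.8 112.3] 85.9 [0.1086 0.1146 0.1186]
```

```bash
cat >> h.py <<'E'
# target tool rotation: tool z down, tool y at yaw a(deg), then tilted by t(deg) about world axis ax
def Rt(a,t=0,ax=(1,0,0)):
    a=np.radians(a); y=np.array([np.cos(a),np.sin(a),0]); z=np.array([0,0,-1.]); x=np.cross(y,z)
    return R.from_rotvec(np.radians(t)*np.array(ax))*R.from_matrix(np.stack([x,y,z],1))
def plan(*wps, pos=None, rot=None):
    "each wp (xyz, Rot or None): prints shares of shift and turn, chained"
    s=get_state(); p=np.array(s['tool_pos'] if pos is None else pos); r=R.from_quat(s['eef_rot']) if rot is None else rot
    for q,rr in wps:
        q=np.array(q); d=r.inv().apply(q-p)/.08; n=rr if rr is not None else r
        w=(r.inv()*n).as_rotvec()/np.pi
        print('to',q.round(3),'d',d.round(3),'w',w.round(4),'rows>=',int(np.ceil(max(np.linalg.norm(q-p)/.05,np.linalg.norm(w)*180/8.59))))
        p,r=q,n
E
python3 - <<'E'
from h import *
z=np.load('top0.npz'); P=z['P']; X,Y,Z=P[...,0],P[...,1],P[...,2]
for lo in (.05,.15,.25,.33):
    m=(Z>lo)&(X>.3)&(X<.7)&(Y>-.16)&(Y<.25); Q=P[m]
    print(lo,m.sum(),Q.min(0).round(3),Q.max(0).round(3),rect(Q))
# check ramp heights / back wall of tote
m=(Z>.035)&(Z<.055)&(Y<-.36)&(Y>-.48)&(X>.45)&(X<.6); print('walls',m.sum(),rect(P[m]))
s=st(); r=R.from_quat(s['eef_rot'])
plan(((.207,.55,.5),None),((.207,.4,.5),None),((.35,.2,.5),None),((.42,-.03,.5),None),((.37,-.25,.5),None),((.362,-.254,.16),Rt(90)))
E
```

```text
0.05 9468 [ 0.348 -0.16   0.05 ] [0.552 0.071 0.388] (array([432.8, -68.1]), array([102.5, 281.5]), 33.0, array([0.0861, 0.2592, 0.3835]))
0.15 7857 [ 0.348 -0.123  0.15 ] [0.478 0.071 0.388] (array([408.5, -31.5]), array([ 74.6, 204.8]), 20.1, array([0.1723, 0.2611, 0.384 ]))
0.25 5279 [ 0.351 -0.123  0.25 ] [0.478 0.071 0.388] (array([422.4, -28.1]), array([ 70.2, 204.8]), 30.3, array([0.2556, 0.2629, 0.3847]))
0.33 1056 [ 0.376 -0.061  0.33 ] [0.451 0.013 0.388] (array([413.7, -23.1]), array([13.5, 95. ]), 45.2, array([0.3456, 0.3831, 0.3865]))
walls 215 (array([ 523.8, -414.2]), array([ 89.9, 112.3]), 86.7, array([0.0354, 0.0453, 0.0521]))
{'clock': 0.1, 'q': [-1.1992, 0.6899, -0.1945, 1.5662, 0.1573, 0.9025, -0.2151], 'tool_pos': [0.207, 0.5891, 0.2007], 'eef_rot': [0.1681, 0.9858, -0.0008, -0.0001], 'contact_force': [-0.646, -0.79, -0.3524], 'finger_force': 0.0, 'opening': 0.9999}
to [0.207 0.55  0.5  ] d [-0.163 -0.467 -3.74 ] w [0. 0. 0.] rows>= 7
to [0.207 0.4   0.5  ] d [-0.621 -1.769  0.003] w [0. 0. 0.] rows>= 4
to [0.35 0.2  0.5 ] d [-2.515 -1.766  0.003] w [0. 0. 0.] rows>= 5
to [ 0.42 -0.03  0.5 ] d [-1.778 -2.423  0.004] w [0. 0. 0.] rows>= 5
to [ 0.37 -0.25  0.5 ] d [-0.322 -2.802  0.005] w [0. 0. 0.] rows>= 5
to [ 0.362 -0.254  0.16 ] d [ 0.078 -0.073  4.25 ] w [-0.0005 -0.     -0.1075] rows>= 7
```

Request:
{"name": "step_arm", "arguments": {"motion": [{"dx": -0.5,"dy": -0.5,"dz": -0.5,"claw": 0},{"dx": -1,"dy": -1,"dz": -1},{"dx": -1,"dy": -1,"dz": -1}]}}

```text
$.motion[0]: bad value
```

Request:
{"name": "step_arm", "arguments": {"motion": [{"dx": -1,"dy": -1,"dz": -1},{"dx": -1,"dy": -1,"dz": -1},{"dx": -1,"dy": -1,"dz": -1}]}}

```text
$.motion[0]: bad value
```

Request:
{"name": "step_arm", "arguments": {"motion": [{"dx": -1,"dy": -1,"dz": -1},{"dx": -1,"dy": -1,"dz": -1},{"dx": -1,"dy": -1,"dz": -1}]}}

```text
$.motion[0]: bad value
```

Request:
{"name": "step_arm", "arguments": {"motion": [{"dx": -1,"dy": -1,"dz": -0.75},{"dx": -1,"dy": -1,"dz": -0.75},{"dx": -1,"dy": -1,"dz": -0.75},{"dx": -1,"dy": -1,"dz": -0.75}]}}

```text
$.motion[0]: bad value
```

Request:
{"name": "step_arm", "arguments": {"motion": [{"dx": -1,"dy": -1,"dz": -1,"wx": 0,"wy": 0,"wz": 0,"claw": 0},{"dx": -1,"dy": -1,"dz": -1,"wx": 0,"wy": 0,"wz": 0,"claw": 0},{"dx": -1,"dy": -1,"dz": -1,"wx": 0,"wy": 0,"wz": 0,"claw": 0}]}}

```text
clock: 0.4
tool_pos: [0.2573, 0.4855, 0.2822]
eef_rot: [0.169, 0.986, -0.001, 0.0]
contact_force: [0.5, 0.6, 0.1]
opening: 0.752
finger_force: 0.0
```

Request:
{"name": "step_arm", "arguments": {"motion": [{"dx": -1,"dy": -1,"dz": -1,"wx": 0,"wy": 0,"wz": 0,"claw": 0},{"dx": -1,"dy": -1,"dz": -1,"wx": 0,"wy": 0,"wz": 0,"claw": 0},{"dx": -1,"dy": -1,"dz": -1,"wx": 0,"wy": 0,"wz": 0,"claw": 0}]}}

```text
clock: 0.7
tool_pos: [0.3062, 0.3833, 0.3628]
eef_rot: [0.169, 0.986, -0.0, 0.001]
contact_force: [0.5, 0.8, 0.9]
opening: 0.481
finger_force: 0.0
```

Request:
{"name": "step_arm", "arguments": {"motion": [{"dx": -1,"dy": -1,"dz": -1,"wx": 0,"wy": 0,"wz": 0,"claw": 0},{"dx": -1,"dy": -1,"dz": -1,"wx": 0,"wy": 0,"wz": 0,"claw": 0},{"dx": -1,"dy": -1,"dz": -1,"wx": 0,"wy": 0,"wz": 0,"claw": 0}]}}

```text
clock: 1.0
tool_pos: [0.355, 0.2812, 0.4429]
eef_rot: [0.169, 0.986, 0.0, 0.001]
contact_force: [1.0, 0.7, 0.4]
opening: 0.207
finger_force: 0.0
```

Request:
{"name": "step_arm", "arguments": {"motion": [{"dx": -1,"dy": -1,"dz": -0.75,"wx": 0,"wy": 0,"wz": 0,"claw": 0},{"dx": -1,"dy": -1,"dz": -0.75,"wx": 0,"wy": 0,"wz": 0,"claw": 0},{"dx": -1,"dy": -1,"dz": -0.75,"wx": 0,"wy": 0,"wz": 0,"claw": 0},{"dx": -1,"dy": -1,"dz": -0.75,"wx": 0,"wy": 0,"wz": 0,"claw": 0}]}}

```text
clock: 1.4
tool_pos: [0.4053, 0.1781, 0.503]
eef_rot: [0.172, 0.985, 0.0, 0.002]
contact_force: [-0.3, 0.9, 0.0]
opening: 0.003
finger_force: 0.0
```

Request:
{"name": "step_arm", "arguments": {"motion": [{"dx": -1,"dy": -1,"dz": 0,"wx": 0,"wy": 0,"wz": 0,"claw": 0},{"dx": -1,"dy": -1,"dz": 0,"wx": 0,"wy": 0,"wz": 0,"claw": 0},{"dx": -1,"dy": -1,"dz": 0,"wx": 0,"wy": 0,"wz": 0,"claw": 0},{"dx": -1,"dy": -1,"dz": 0,"wx": 0,"wy": 0,"wz": 0,"claw": 0}]}}

```text
clock: 1.8
tool_pos: [0.452, 0.0785, 0.5003]
eef_rot: [0.17, 0.985, -0.001, -0.001]
contact_force: [0.1, 0.5, -0.2]
opening: -0.001
finger_force: 0.0
```

Now four moves in tool −y, turning to yaw 90 in the last one.

Request:
{"name": "step_arm", "arguments": {"motion": [{"dx": 0,"dy": -1,"dz": 0,"wx": 0,"wy": 0,"wz": 0,"claw": 0},{"dx": 0,"dy": -1,"dz": 0,"wx": 0,"wy": 0,"wz": 0,"claw": 0},{"dx": 0,"dy": -1,"dz": 0,"wx": 0,"wy": 0,"wz": 0,"claw": 0}]}}

```text
clock: 2.1
tool_pos: [0.4238, 0.0026, 0.5014]
eef_rot: [0.17, 0.985, -0.0, -0.0]
contact_force: [1.0, 0.8, 1.0]
opening: 0.009
finger_force: 0.0
```

Request:
{"name": "step_arm", "arguments": {"motion": [{"dx": 0,"dy": -1,"dz": 0,"wx": 0,"wy": 0,"wz": 0,"claw": 0},{"dx": 0,"dy": -1,"dz": 0,"wx": 0,"wy": 0,"wz": 0,"claw": 0},{"dx": 0,"dy": -1,"dz": 0,"wx": 0,"wy": 0,"wz": 0,"claw": 0}]}}

```text
clock: 2.4
tool_pos: [0.3978, -0.0724, 0.5013]
eef_rot: [0.17, 0.985, -0.0, -0.0]
contact_force: [-0.1, 0.4, 0.3]
opening: 0.008
finger_force: 0.0
```

Request:
{"name": "step_arm", "arguments": {"motion": [{"dx": 0,"dy": -1,"dz": 0,"wx": 0,"wy": 0,"wz": 0,"claw": 0},{"dx": 0,"dy": -1,"dz": 0,"wx": 0,"wy": 0,"wz": 0,"claw": 0},{"dx": 0,"dy": -1,"dz": 0,"wx": 0,"wy": 0,"wz": 0,"claw": 0}]}}

```text
clock: 2.7
tool_pos: [0.3719, -0.1476, 0.5012]
eef_rot: [0.17, 0.986, -0.0, -0.0]
contact_force: [0.1, 0.8, 0.9]
opening: 0.003
finger_force: 0.0
```

Request:
{"name": "step_arm", "arguments": {"motion": [{"dx": 0,"dy": -1,"dz": 0,"wx": 0,"wy": 0,"wz": -0.107,"claw": 0},{"dx": 0,"dy": -1,"dz": 0,"wx": 0,"wy": 0,"wz": -0.107,"claw": 0},{"dx": 0,"dy": -1,"dz": 0,"wx": 0,"wy": 0,"wz": -0.107,"claw": 0},{"dx": 0,"dy": -1,"dz": 0,"wx": 0,"wy": 0,"wz": -0.107,"claw": 0}]}}

```text
clock: 3.1
tool_pos: [0.3472, -0.2204, 0.501]
eef_rot: [-0.0, 1.0, 0.001, -0.0]
contact_force: [-0.1, 1.8, -0.3]
opening: 0.001
finger_force: 0.0
```

```bash
python3 - <<'E'
from h import *
st(); plan(((.362,-.255,.22),Rt(90)),((.362,-.255,.12),Rt(90)))
E
```

```text
{'clock': 3.1, 'q': [0.2711, 0.1167, 0.2178, 1.5813, -0.0266, 1.4471, 2.0622], 'tool_pos': [0.3472, -0.2204, 0.501], 'eef_rot': [-0.0004, 1.0, 0.0007, -0.0], 'contact_force': [-0.1257, 1.8262, -0.3299], 'finger_force': 0.0, 'opening': 0.0011}
to [ 0.362 -0.255  0.22 ] d [-0.185 -0.438  3.512] w [ 0.0005 -0.      0.0002] rows>= 6
to [ 0.362 -0.255  0.12 ] d [0.   0.   1.25] w [0. 0. 0.] rows>= 2
```

Request:
{"name": "step_arm", "arguments": {"motion": [{"dx": -0.185,"dy": -0.43,"dz": 1,"wx": 0,"wy": 0,"wz": 0,"claw": 0},{"dx": -0.185,"dy": -0.43,"dz": 1,"wx": 0,"wy": 0,"wz": 0,"claw": 0}]}}

```text
clock: 3.3
tool_pos: [0.3632, -0.2539, 0.42]
eef_rot: [-0.001, 1.0, 0.001, 0.001]
contact_force: [-0.2, -0.1, -0.5]
opening: 0.008
finger_force: 0.0
```

Request:
{"name": "step_arm", "arguments": {"motion": [{"dx": 0,"dy": 0,"dz": 1,"wx": 0,"wy": 0,"wz": 0,"claw": 0},{"dx": 0,"dy": 0,"dz": 1,"wx": 0,"wy": 0,"wz": 0,"claw": 0}]}}

```text
clock: 3.5
tool_pos: [0.3615, -0.2527, 0.3381]
eef_rot: [-0.0, 1.0, 0.002, -0.001]
contact_force: [0.7, -0.0, 0.3]
opening: 0.008
finger_force: 0.0
```

Request:
{"name": "step_arm", "arguments": {"motion": [{"dx": 0,"dy": 0,"dz": 1,"wx": 0,"wy": 0,"wz": 0,"claw": 0},{"dx": 0,"dy": 0,"dz": 1,"wx": 0,"wy": 0,"wz": 0,"claw": 0}]}}

```text
clock: 3.7
tool_pos: [0.3616, -0.2523, 0.2585]
eef_rot: [-0.0, 1.0, 0.002, -0.001]
contact_force: [-0.1, 0.6, -0.3]
opening: 0.005
finger_force: 0.0
```

Request:
{"name": "step_arm", "arguments": {"motion": [{"dx": 0,"dy": 0,"dz": 0.8,"wx": 0,"wy": 0,"wz": 0,"claw": 0},{"dx": 0,"dy": 0,"dz": 1,"wx": 0,"wy": 0,"wz": 0,"claw": 0}]}}

```text
clock: 3.9
tool_pos: [0.3619, -0.2524, 0.1786]
eef_rot: [-0.0, 1.0, 0.002, -0.001]
contact_force: [0.1, 0.8, -0.1]
opening: 0.003
finger_force: 0.0
```

Request:
{"name": "step_arm", "arguments": {"motion": [{"dx": 0,"dy": 0,"dz": 0.4,"wx": 0,"wy": 0,"wz": 0,"claw": 0},{"dx": 0,"dy": 0,"dz": 0.7,"wx": 0,"wy": 0,"wz": 0,"claw": 0},{"dx": 0,"dy": 0,"dz": 0.7,"wx": 0,"wy": 0,"wz": 0,"claw": 0}]}}

```text
clock: 4.2
tool_pos: [0.3611, -0.2525, 0.1229]
eef_rot: [-0.0, 1.0, 0.003, -0.002]
contact_force: [-0.8, 0.6, 0.9]
opening: 0.005
finger_force: 0.0
```

Request:
{"name": "step_arm", "arguments": {"motion": [{"dx": 0,"dy": 0,"dz": 0.1,"wx": 0,"wy": 0,"wz": 0,"claw": 0},{"dx": 0,"dy": 0,"dz": 0.2,"wx": 0,"wy": 0,"wz": 0,"claw": 0},{"dx": 0,"dy": 0,"dz": 0.24,"wx": 0,"wy": 0,"wz": 0,"claw": 0},{"dx": 0,"dy": 0,"dz": 0.28,"wx": 0,"wy": 0,"wz": 0,"claw": 0},{"dx": 0,"dy": 0,"dz": 0.28,"wx": 0,"wy": 0,"wz": 0,"claw": 0}]}}

```text
clock: 4.7
tool_pos: [0.3607, -0.2566, 0.103]
eef_rot: [0.001, 1.0, 0.0, 0.0]
contact_force: [0.6, 0.1, -0.4]
opening: 0.003
finger_force: 0.0
```

Request:
{"name": "step_arm", "arguments": {"motion": [{"dx": 0,"dy": 0,"dz": 0.04,"wx": 0,"wy": 0,"wz": 0,"claw": 0},{"dx": 0,"dy": 0,"dz": 0.04,"wx": 0,"wy": 0,"wz": 0,"claw": 0}]}}

```text
clock: 4.9
tool_pos: [0.3606, -0.2566, 0.0997]
eef_rot: [0.001, 1.0, 0.0, 0.0]
contact_force: [-0.2, -0.6, 0.7]
opening: 0.001
finger_force: 0.0
```

```bash
python3 - <<'E'
from h import *
st()
im,d,P=shot('side','s1'); m=masks(im); X,Y,Z=P[...,0],P[...,1],P[...,2]
mm=m['yel']&(Z>.08)&(Z<.12)&(X>.3)&(X<.45)&(Y<-.2)&(Y>-.32); print(mm.sum(),rect(P[mm]))
E
```

```text
{'clock': 4.9, 'q': [0.457, 0.6588, 0.091, 2.204, -0.1987, 0.2861, 2.2887], 'tool_pos': [0.3606, -0.2566, 0.0997], 'eef_rot': [0.0009, 1.0, 0.0, 0.0], 'contact_force': [-0.2375, -0.5912, 0.6763], 'finger_force': 0.0, 'opening': 0.0014}
112 (array([ 367.1, -252.5]), array([40.5, 81.9]), 9.5, array([0.1054, 0.1087, 0.1105]))
```

View pics/s1.png

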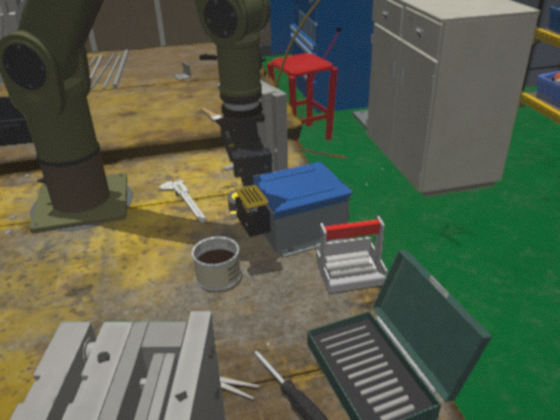

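```bash
python3 - <<'E'
from h import *
for n in ('side','top'):
    im,d,P=shot(n); X,Y,Z=P[...,0],P[...,1],P[...,2]
    g=im.max(-1)<75
    m=g&(Z>.09)&(Z<.3)&(X>.25)&(X<.47)&(Y<-.12)&(Y>-.4)
    for a in np.arange(.095,.3,.01):
        k=m&(Z>a)&(Z<a+.01)
        if k.sum()>5: print(n,round(a,3),k.sum(),P[k].min(0).round(3)[:2],P[k].max(0).round(3)[:2])
    if n=='side':
        c=cv2.resize(im[140:250,190:330],None,fx=5,fy=5,interpolation=cv2.INTER_CUBIC); cv2.imwrite('pics/c1.png',c[:,:,::-1])
E
```

```text
side 0.135 12 [ 0.353 -0.271] [ 0.371 -0.264]
side 0.145 48 [ 0.352 -0.274] [ 0.373 -0.248]
side 0.155 45 [ 0.351 -0.274] [ 0.371 -0.268]
side 0.195 9 [ 0.33  -0.343] [ 0.395 -0.175]
side 0.205 216 [ 0.328 -0.346] [ 0.455 -0.121]
side 0.215 267 [ 0.328 -0.346] [ 0.395 -0.174]
side 0.225 271 [ 0.328 -0.351] [ 0.396 -0.175]
side 0.235 307 [ 0.327 -0.353] [ 0.395 -0.165]
side 0.245 554 [ 0.327 -0.353] [ 0.394 -0.17 ]
side 0.255 146 [ 0.338 -0.299] [ 0.384 -0.238]
side 0.265 133 [ 0.339 -0.3  ] [ 0.384 -0.268]
side 0.275 133 [ 0.328 -0.301] [ 0.396 -0.284]
side 0.285 291 [ 0.327 -0.301] [ 0.398 -0.256]
side 0.295 105 [ 0.325 -0.301] [ 0.398 -0.262]
top 0.265 8 [ 0.342 -0.297] [ 0.352 -0.297]
```

View pics/c1.png

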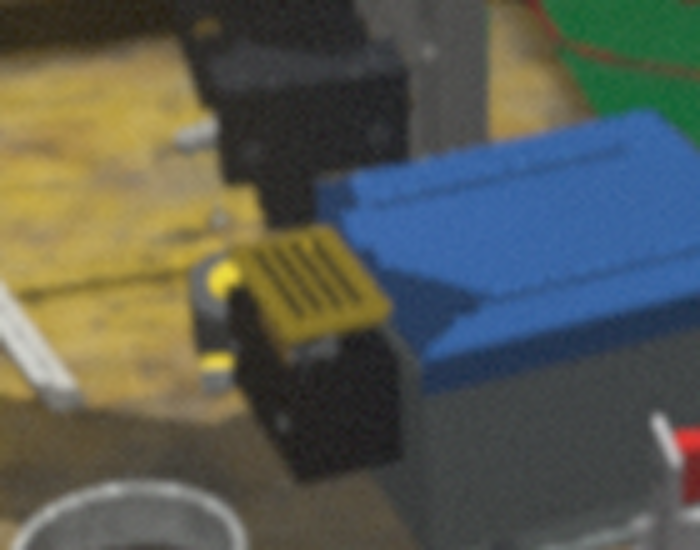

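```bash
python3 - <<'E'
from h import *
for n in ('side','top'):
    f,cx,cy,E=cal(n)
    for z in (.0997,.107,.12,.136,.15,.2):
        c=np.linalg.inv(E)@[.3606,-.2566,z,1]; u,v=f*c[0]/c[2]+cx,f*c[1]/c[2]+cy
        print(n,z,round(u),round(v),'crop',round((u-190)*5),round((v-140)*5))
im,d,P=shot('side')
for v in range(166,192,2): print(v,[(int(u),*(P[v,u]*1000).round().astype(int).tolist()) for u in (246,250,254)])
s=get_state(); print({k:np.round(v,3).tolist() for k,v in s.items()})
E
```

```text
side 0.0997 247 200 crop 287 301
side 0.107 247 197 crop 286 286
side 0.12 247 192 crop 284 258
side 0.136 246 185 crop 281 223
side 0.15 246 178 crop 279 192
side 0.2 244 156 crop 271 79
top 0.0997 256 248 crop 329 539
top 0.107 256 248 crop 328 538
top 0.12 255 247 crop 325 536
top 0.136 254 247 crop 322 534
top 0.15 254 246 crop 319 532
top 0.2 251 245 crop 307 523
166 [(246, 350, -341, 223), (250, 358, -340, 221), (254, 365, -341, 221)]
168 [(246, 350, -341, 219), (250, 357, -340, 217), (254, 364, -342, 217)]
170 [(246, 350, -339, 214), (250, 357, -339, 213), (254, 364, -342, 213)]
172 [(246, 349, -344, 212), (250, 357, -341, 210), (254, 364, -341, 209)]
174 [(246, 349, -343, 208), (250, 357, -341, 206), (254, 364, -341, 205)]
176 [(246, 359, -272, 164), (250, 367, -270, 162), (254, 390, -178, 109)]
178 [(246, 359, -269, 158), (250, 367, -271, 158), (254, 388, -187, 109)]
180 [(246, 358, -273, 156), (250, 367, -271, 154), (254, 387, -195, 109)]
182 [(246, 359, -269, 149), (250, 367, -270, 148), (254, 385, -205, 110)]
184 [(246, 358, -272, 146), (250, 366, -270, 144), (254, 384, -210, 108)]
186 [(246, 392, -34, 2), (250, 374, -218, 109), (254, 382, -219, 108)]
188 [(246, 364, -225, 110), (250, 373, -223, 107), (254, 381, -227, 108)]
190 [(246, 363, -234, 110), (250, 371, -234, 109), (254, 379, -238, 110)]
{'clock': 5.1, 'q': [0.457, 0.659, 0.091, 2.204, -0.199, 0.286, 2.289], 'qd': [-0.001, -0.002, -0.001, -0.0, -0.001, -0.0, 0.0], 'joint_torque': [0.007, -41.143, 2.109, -5.424, 0.021, 0.049, -0.001], 'tool_pos': [0.361, -0.257, 0.1], 'eef_rot': [0.001, 1.0, -0.0, 0.0], 'contact_force': [0.679, 0.09, -0.653], 'moment': [0.019, 0.034, 0.03], 'finger_force': 0.0, 'opening': 0.004}
```

The crop shows the finger ending near (290,215) in the crop, above the tab; its depth puts the real tip at z≈0.142 while the state says 0.100. I treat the tool as about 41 mm shorter than reported and feel for the contact.

Request:
{"name": "step_arm", "arguments": {"motion": [{"dx": 0,"dy": 0,"dz": 0.2,"wx": 0,"wy": 0,"wz": 0,"claw": 0},{"dx": 0,"dy": 0,"dz": 0.34,"wx": 0,"wy": 0,"wz": 0,"claw": 0},{"dx": 0,"dy": 0,"dz": 0.36,"wx": 0,"wy": 0,"wz": 0,"claw": 0},{"dx": 0,"dy": 0,"dz": 0.38,"wx": 0,"wy": 0,"wz": 0,"claw": 0}]}}

```text
clock: 5.5
tool_pos: [0.3606, -0.2566, 0.0694]
eef_rot: [0.001, 1.0, 0.0, -0.0]
contact_force: [-0.0, -0.0, 2.1]
opening: 0.005
finger_force: 0.9
```

Request:
{"name": "step_arm", "arguments": {"motion": [{"dx": 0,"dy": 0,"dz": 0.02,"wx": 0,"wy": 0,"wz": 0,"claw": 0},{"dx": 0,"dy": 0,"dz": 0.03,"wx": 0,"wy": 0,"wz": 0,"claw": 0}]}}

```text
clock: 5.7
tool_pos: [0.3605, -0.2566, 0.0673]
eef_rot: [0.001, 1.0, -0.0, 0.0]
contact_force: [-0.2, 0.2, 1.4]
opening: 0.001
finger_force: 1.1
```

Request:
{"name": "step_arm", "arguments": {"motion": [{"dx": 0,"dy": 0,"dz": 0.025,"wx": 0,"wy": 0,"wz": 0,"claw": 0},{"dx": 0,"dy": 0,"dz": 0.05,"wx": 0,"wy": 0,"wz": 0,"claw": 0}]}}

```text
clock: 5.9
tool_pos: [0.3604, -0.2566, 0.0631]
eef_rot: [0.001, 1.0, -0.0, -0.0]
contact_force: [-1.1, -0.0, 1.2]
opening: 0.004
finger_force: 1.2
```

Request:
{"name": "step_arm", "arguments": {"motion": [{"dx": 0,"dy": 0,"dz": 0.025,"wx": 0,"wy": 0,"wz": 0,"claw": 0},{"dx": 0,"dy": 0,"dz": 0.025,"wx": 0,"wy": 0,"wz": 0,"claw": 0}]}}

```text
clock: 6.1
tool_pos: [0.3604, -0.2566, 0.0608]
eef_rot: [0.001, 1.0, 0.0, -0.0]
contact_force: [-1.2, 0.3, 2.0]
opening: 0.002
finger_force: 1.1
```

Request:
{"name": "step_arm", "arguments": {"motion": [{"dx": 0,"dy": 0,"dz": 0.015,"wx": 0,"wy": 0,"wz": 0,"claw": 0},{"dx": 0,"dy": 0,"dz": 0.015,"wx": 0,"wy": 0,"wz": 0,"claw": 0}]}}

```text
clock: 6.3
tool_pos: [0.3605, -0.2566, 0.0597]
eef_rot: [0.001, 1.0, 0.0, -0.0]
contact_force: [-2.8, 0.6, 1.3]
opening: 0.008
finger_force: 1.1
```

Request:
{"name": "step_arm", "arguments": {"motion": [{"dx": 0,"dy": 0,"dz": 0.0125,"wx": 0,"wy": 0,"wz": 0,"claw": 0},{"dx": 0,"dy": 0,"dz": 0.0125,"wx": 0,"wy": 0,"wz": 0,"claw": 0}]}}

```text
clock: 6.5
tool_pos: [0.3606, -0.2566, 0.0587]
eef_rot: [0.001, 1.0, 0.0, -0.0]
contact_force: [-1.7, 0.2, 2.4]
opening: 0.002
finger_force: 1.1
```

```bash
cat >> h.py <<'E'
def tab():
    im,d,P=shot('side'); m=masks(im); X,Y,Z=P[...,0],P[...,1],P[...,2]
    hsv=cv2.cvtColor(im,cv2.COLOR_RGB2HSV); mm=(cv2.inRange(hsv,(20,150,60),(33,255,255))>0)&(Z>.07)&(Z<.4)&(X>.3)&(X<.62)&(Y<-.18)&(Y>-.32)
    print('tab',mm.sum(),P[mm].mean(0).round(4) if mm.sum() else '')
E
python3 -c "
from h import *
tab();st()"
```

```text
tab 254 [ 0.3695 -0.271   0.0973]
{'clock': 6.55, 'q': [0.4815, 0.7456, 0.053, 2.228, -0.2109, 0.1726, 2.2973], 'tool_pos': [0.3606, -0.2566, 0.0588], 'eef_rot': [0.0009, 1.0, 0.0, -0.0], 'contact_force': [-1.7475, 0.5652, 1.6855], 'finger_force': 1.152, 'opening': 0.0034}
```

Request:
{"name": "step_arm", "arguments": {"motion": [{"dx": 0,"dy": 0,"dz": -0.15,"wx": 0,"wy": 0,"wz": 0,"claw": 0},{"dx": 0.5,"dy": 0,"dz": -0.3,"wx": 0,"wy": 0,"wz": 0,"claw": 0},{"dx": 0.6,"dy": 0,"dz": -0.8,"wx": 0,"wy": 0,"wz": 0,"claw": 0},{"dx": 0.6,"dy": 0,"dz": -1,"wx": 0,"wy": 0,"wz": 0,"claw": 0}]}}

```text
clock: 6.95
tool_pos: [0.3116, -0.2568, 0.1406]
eef_rot: [0.002, 1.0, -0.0, 0.0]
contact_force: [0.2, -1.4, -0.8]
opening: 0.006
finger_force: 0.0
```

Request:
{"name": "step_arm", "arguments": {"motion": [{"dx": 0,"dy": -0.5,"dz": -1,"wx": 0,"wy": 0,"wz": 0,"claw": 88},{"dx": 0,"dy": -1,"dz": -1,"wx": 0,"wy": 0,"wz": 0,"claw": 88},{"dx": 0,"dy": -1,"dz": -1,"wx": 0,"wy": 0,"wz": 0,"claw": 88}]}}

```text
clock: 7.25
tool_pos: [0.3146, -0.3419, 0.2223]
eef_rot: [0.002, 1.0, -0.004, 0.003]
contact_force: [0.2, -0.5, 0.0]
opening: 0.253
finger_force: 0.0
```

```bash
python3 -c "
from h import *
tab();st();im,d,P=shot('side','s2')"
```

```text
tab 115 [ 0.415  -0.2487  0.2209]
{'clock': 7.3, 'q': [0.6202, 0.4529, 0.1608, 2.0247, -0.1116, 0.6606, 2.4178], 'tool_pos': [0.3146, -0.3433, 0.2222], 'eef_rot': [0.0028, 1.0, -0.0045, 0.0035], 'contact_force': [0.6154, -2.9709, 0.9942], 'finger_force': 0.0, 'opening': 0.2993}
```

View pics/s2.png

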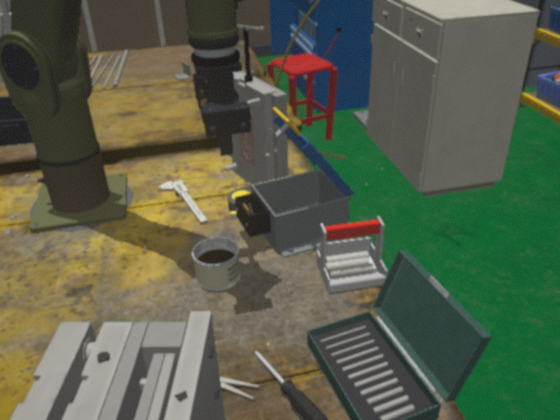

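The side view shows the lid swinging open (blue at (320,160)) and the bin empty. Now to the tote.

Request:
{"name": "step_arm", "arguments": {"motion": [{"dx": -0.5,"dy": -0.2,"dz": 0,"wx": 0,"wy": 0,"wz": 0,"claw": 88},{"dx": -1,"dy": -0.4,"dz": 0,"wx": 0,"wy": 0,"wz": 0,"claw": 88},{"dx": -1,"dy": -0.4,"dz": 0,"wx": 0,"wy": 0,"wz": 0,"claw": 88}]}}

```text
clock: 7.65
tool_pos: [0.3989, -0.3676, 0.2174]
eef_rot: [-0.002, 1.0, 0.0, 0.002]
contact_force: [-0.1, 0.7, -1.2]
opening: 0.618
finger_force: 0.0
```

Request:
{"name": "step_arm", "arguments": {"motion": [{"dx": -0.5,"dy": -0.2,"dz": 0,"wx": 0,"wy": 0,"wz": 0,"claw": 88},{"dx": -1,"dy": -0.4,"dz": 0,"wx": 0,"wy": 0,"wz": 0,"claw": 88},{"dx": -1,"dy": -0.4,"dz": 0,"wx": 0,"wy": 0,"wz": 0,"claw": 88}]}}

```text
clock: 7.95
tool_pos: [0.4781, -0.3989, 0.2167]
eef_rot: [-0.002, 1.0, 0.001, 0.002]
contact_force: [-0.6, 0.9, 0.2]
opening: 0.889
finger_force: 0.0
```

```bash
python3 -c "
from h import *
tab();st();plan(((.5245,-.4146,.13),Rt(87)),((.5245,-.4146,.043),None))"
```

```text
tab 153 [ 0.5435 -0.24    0.2625]
{'clock': 8.0, 'q': [0.5341, 0.6686, 0.1642, 1.574, -0.1307, 0.9117, 2.3172], 'tool_pos': [0.4746, -0.3984, 0.2166], 'eef_rot': [-0.0012, 1.0, 0.0013, -0.0003], 'contact_force': [-0.8038, 0.0398, -0.5976], 'finger_force': 0.0, 'opening': 0.934}
to [ 0.524 -0.415  0.13 ] d [-0.624 -0.206  1.082] w [ 0.0008 -0.0002  0.0175] rows>= 3
to [ 0.524 -0.415  0.043] d [0.    0.    1.088] w [0. 0. 0.] rows>= 2
```

Request:
{"name": "step_arm", "arguments": {"motion": [{"dx": -0.62,"dy": -0.2,"dz": 0.5,"wx": 0,"wy": 0,"wz": 0.017,"claw": 88},{"dx": -0.62,"dy": -0.2,"dz": 0.9,"wx": 0,"wy": 0,"wz": 0.017,"claw": 88},{"dx": -0.62,"dy": -0.2,"dz": 0.9,"wx": 0,"wy": 0,"wz": 0.017,"claw": 88},{"dx": -0.62,"dy": -0.2,"dz": 0.9,"wx": 0,"wy": 0,"wz": 0.017,"claw": 88}]}}

```text
clock: 8.4
tool_pos: [0.5199, -0.4154, 0.1458]
eef_rot: [0.028, 1.0, 0.001, -0.002]
contact_force: [0.7, -0.4, 0.1]
opening: 0.996
finger_force: 0.0
```

```bash
python3 -c "
from h import *
st();plan(((.5245,-.4146,.08),Rt(87)),((.5245,-.4146,.043),None))"
```

```text
{'clock': 8.4, 'q': [0.5185, 0.8145, 0.1684, 1.4913, -0.1621, 0.8541, 2.258], 'tool_pos': [0.5199, -0.4154, 0.1458], 'eef_rot': [0.0275, 0.9996, 0.0012, -0.0019], 'contact_force': [0.7331, -0.3571, 0.1417], 'finger_force': 0.0, 'opening': 0.9964}
to [ 0.524 -0.415  0.08 ] d [-0.06   0.011  0.822] w [ 0.0007 -0.0012 -0.0009] rows>= 2
to [ 0.524 -0.415  0.043] d [0.    0.    0.463] w [0. 0. 0.] rows>= 1
```

Request:
{"name": "step_arm", "arguments": {"motion": [{"dx": -0.05,"dy": 0,"dz": 0.4,"wx": 0,"wy": 0,"wz": 0,"claw": 88},{"dx": -0.05,"dy": 0,"dz": 0.8,"wx": 0,"wy": 0,"wz": 0,"claw": 88},{"dx": -0.05,"dy": 0,"dz": 0.8,"wx": 0,"wy": 0,"wz": 0,"claw": 88}]}}

```text
clock: 8.7
tool_pos: [0.5229, -0.4153, 0.0813]
eef_rot: [0.028, 1.0, 0.002, -0.003]
contact_force: [0.0, -0.0, -0.2]
opening: 1.003
finger_force: 0.0
```

Request:
{"name": "step_arm", "arguments": {"motion": [{"dx": 0,"dy": 0,"dz": 0.25,"wx": 0,"wy": 0,"wz": 0,"claw": 88},{"dx": 0,"dy": 0,"dz": 0.46,"wx": 0,"wy": 0,"wz": 0,"claw": 88},{"dx": 0,"dy": 0,"dz": 0.46,"wx": 0,"wy": 0,"wz": 0,"claw": 88}]}}

```text
clock: 9.0
tool_pos: [0.5248, -0.4164, 0.0457]
eef_rot: [0.028, 1.0, 0.001, -0.001]
contact_force: [-0.8, -0.6, -0.9]
opening: 0.999
finger_force: 0.0
```

```bash
python3 -c "
from h import *
st();im,d,P=shot('side','s3')"
```

```text
{'clock': 9.0, 'q': [0.5307, 0.9472, 0.1394, 1.5355, -0.1819, 0.6741, 2.2709], 'tool_pos': [0.5248, -0.4164, 0.0457], 'eef_rot': [0.0277, 0.9996, 0.0008, -0.001], 'contact_force': [-0.7707, -0.6185, -0.8889], 'finger_force': 0.0, 'opening': 0.9987}
```

View pics/s3.png

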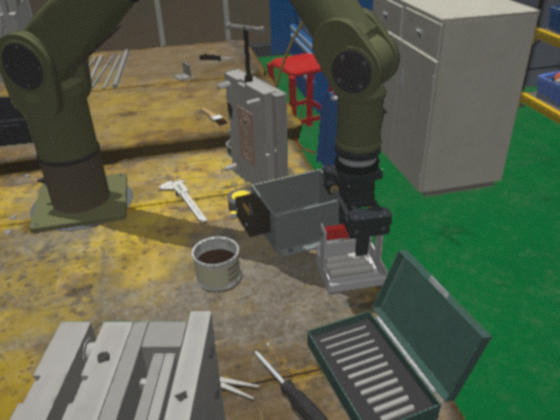

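The open near finger (around (362,240)) stands in front of the red bar, centred on the handle. I close.

Request:
{"name": "step_arm", "arguments": {"force": 40, "motion": [{"dx": 0,"dy": 0,"dz": 0,"wx": 0,"wy": 0,"wz": 0,"claw": 5},{"dx": 0,"dy": 0,"dz": 0,"wx": 0,"wy": 0,"wz": 0,"claw": 5},{"dx": 0,"dy": 0,"dz": 0,"wx": 0,"wy": 0,"wz": 0,"claw": 5},{"dx": 0,"dy": 0,"dz": 0,"wx": 0,"wy": 0,"wz": 0,"claw": 5},{"dx": 0,"dy": 0,"dz": 0,"wx": 0,"wy": 0,"wz": 0,"claw": 5},{"dx": 0,"dy": 0,"dz": 0,"wx": 0,"wy": 0,"wz": 0,"claw": 5},{"dx": 0,"dy": 0,"dz": 0,"wx": 0,"wy": 0,"wz": 0,"claw": 5},{"dx": 0,"dy": 0,"dz": 0,"wx": 0,"wy": 0,"wz": 0,"claw": 5}]}}

```text
clock: 9.85
tool_pos: [0.526, -0.417, 0.0459]
eef_rot: [0.028, 1.0, 0.0, -0.0]
contact_force: [-0.8, -0.5, 0.3]
opening: 0.301
finger_force: 0.0
```

Request:
{"name": "step_arm", "arguments": {"motion": [{"dx": 0,"dy": 0,"dz": 0,"wx": 0,"wy": 0,"wz": 0,"claw": 5},{"dx": 0,"dy": 0,"dz": 0,"wx": 0,"wy": 0,"wz": 0,"claw": 5},{"dx": 0,"dy": 0,"dz": 0,"wx": 0,"wy": 0,"wz": 0,"claw": 5},{"dx": 0,"dy": 0,"dz": 0,"wx": 0,"wy": 0,"wz": 0,"claw": 5}]}}

```text
clock: 10.25
tool_pos: [0.5261, -0.4158, 0.0457]
eef_rot: [0.027, 1.0, 0.001, -0.0]
contact_force: [1.1, 3.5, 1.4]
opening: 0.133
finger_force: 40.0
```

Request:
{"name": "step_arm", "arguments": {"motion": [{"dx": 0,"dy": 0,"dz": -0.2,"wx": 0,"wy": 0,"wz": 0,"claw": 5},{"dx": 0,"dy": 0,"dz": -0.6,"wx": 0,"wy": 0,"wz": 0,"claw": 5},{"dx": 0,"dy": 0,"dz": -1,"wx": 0,"wy": 0,"wz": 0,"claw": 5},{"dx": 0,"dy": 0,"dz": -1,"wx": 0,"wy": 0,"wz": 0,"claw": 5}]}}

```text
clock: 10.65
tool_pos: [0.5282, -0.421, 0.1313]
eef_rot: [0.028, 1.0, -0.004, 0.004]
contact_force: [1.4, -0.9, -4.6]
opening: 0.126
finger_force: 40.0
```

```bash
python3 - <<'E'
from h import *
st()
for n in('side','top'):
    im,d,P=shot(n); m=masks(im)['red']; X,Y,Z=P[...,0],P[...,1],P[...,2]; m&=(Z>.08)&(Z<.3)&(X>.4)&(X<.65)&(Y<-.3)&(Y>-.5)
    print(n,m.sum(),rect(P[m]) if m.sum()>5 else '')
E
```

```text
{'clock': 10.65, 'q': [0.5185, 0.8377, 0.1667, 1.4874, -0.1667, 0.8197, 2.2582], 'tool_pos': [0.5282, -0.421, 0.1313], 'eef_rot': [0.0281, 0.9996, -0.0039, 0.0038], 'contact_force': [1.4201, -0.8716, -4.5552], 'finger_force': 39.9919, 'opening': 0.1265}
side 277 (array([ 526.4, -424.5]), array([ 9.3, 97.4]), 86.0, array([0.1795, 0.1911, 0.2017]))
top 92 (array([ 486.2, -416.2]), array([10.3, 25.5]), 81.5, array([0.1946, 0.1974, 0.1995]))
```

```bash
cat >> h.py <<'E'
def B(p,rot,L=.052): return np.array(p)+L*rot.as_matrix()[:,2]
E
python3 - <<'E'
from h import *
r=Rt(90)
w=[((.49,-.36,.25),r),((.462,-.30,.27),r),((.462,-.27,.25),Rt(90,22)),((.462,-.2245,.22),Rt(90,25)),((.462,-.237,.215),Rt(90,42)),((.462,-.25,.20),Rt(90,60))]
plan(*[(B(p,r),r) for p,r in w])
E
```

```text
to [ 0.49  -0.36   0.198] d [ 0.484  0.695 -0.896] w [-0.0004  0.0001 -0.0177] rows>= 2
to [ 0.462 -0.3    0.218] d [ 0.35  0.75 -0.25] w [0. 0. 0.] rows>= 2
to [ 0.462 -0.251  0.202] d [0.    0.618 0.203] w [-0.1222  0.      0.    ] rows>= 3
to [ 0.462 -0.203  0.173] d [0.    0.421 0.56 ] w [-0.0167  0.     -0.    ] rows>= 2
to [ 0.462 -0.202  0.176] d [ 0.     0.022 -0.038] w [-0.0944  0.      0.    ] rows>= 2
to [ 0.462 -0.205  0.174] d [-0.    -0.045 -0.001] w [-0.1  0.  -0. ] rows>= 3
```

Request:
{"name": "step_arm", "arguments": {"motion": [{"dx": 0.25,"dy": 0.35,"dz": -0.5,"wx": 0,"wy": 0,"wz": -0.018,"claw": 5},{"dx": 0.48,"dy": 0.7,"dz": -0.9,"wx": 0,"wy": 0,"wz": -0.018,"claw": 5},{"dx": 0.48,"dy": 0.7,"dz": -0.9,"wx": 0,"wy": 0,"wz": -0.018,"claw": 5},{"dx": 0.48,"dy": 0.7,"dz": -0.9,"wx": 0,"wy": 0,"wz": -0.018,"claw": 5}]}}

```text
clock: 11.15
tool_pos: [0.4901, -0.3582, 0.1973]
eef_rot: [-0.001, 1.0, 0.0, -0.001]
contact_force: [1.0, -0.4, -5.1]
opening: 0.131
finger_force: 40.0
```

Request:
{"name": "step_arm", "arguments": {"motion": [{"dx": 0.2,"dy": 0.4,"dz": -0.15,"wx": 0,"wy": 0,"wz": 0,"claw": 5},{"dx": 0.35,"dy": 0.75,"dz": -0.25,"wx": 0,"wy": 0,"wz": 0,"claw": 5},{"dx": 0.35,"dy": 0.75,"dz": -0.25,"wx": 0,"wy": 0,"wz": 0,"claw": 5},{"dx": 0.35,"dy": 0.75,"dz": -0.25,"wx": 0,"wy": 0,"wz": 0,"claw": 5}]}}

```text
clock: 11.55
tool_pos: [0.4623, -0.2991, 0.2168]
eef_rot: [-0.001, 1.0, 0.0, -0.001]
contact_force: [-0.6, -0.6, -6.0]
opening: 0.132
finger_force: 40.0
```

Request:
{"name": "step_arm", "arguments": {"motion": [{"dx": 0,"dy": 0.15,"dz": 0.05,"wx": -0.03,"wy": 0,"wz": 0,"claw": 5},{"dx": 0,"dy": 0.3,"dz": 0.1,"wx": -0.06,"wy": 0,"wz": 0,"claw": 5},{"dx": 0,"dy": 0.45,"dz": 0.15,"wx": -0.09,"wy": 0,"wz": 0,"claw": 5},{"dx": 0,"dy": 0.6,"dz": 0.2,"wx": -0.12,"wy": 0,"wz": 0,"claw": 5},{"dx": 0,"dy": 0.6,"dz": 0.2,"wx": -0.12,"wy": 0,"wz": 0,"claw": 5}]}}

```text
clock: 12.05
tool_pos: [0.461, -0.2548, 0.1988]
eef_rot: [0.002, 0.982, 0.187, -0.002]
contact_force: [0.3, -1.4, -6.1]
opening: 0.129
finger_force: 40.0
```

```bash
python3 - <<'E'
from h import *
s=st(); r=R.from_quat(s['eef_rot']); print('B expected',B(s['tool_pos'],r,-.052))
for n in('side','top'):
    im,d,P=shot(n,n+'4'); m=masks(im)['red']; X,Y,Z=P[...,0],P[...,1],P[...,2]; m&=(Z>.15)&(Z<.4)&(X>.35)&(X<.6)&(Y<-.15)&(Y>-.5)
    print(n,m.sum(),rect(P[m]) if m.sum()>5 else '')
w=[((.462,-.2245,.22),Rt(90,25)),((.462,-.237,.215),Rt(90,42)),((.462,-.25,.20),Rt(90,60))]
plan(*[(B(p,r),r) for p,r in w]); tab()
E
```

```text
{'clock': 12.05, 'q': [0.6256, 0.6903, -0.0043, 1.6689, -0.3499, 1.0387, 2.4059], 'tool_pos': [0.461, -0.2548, 0.1988], 'eef_rot': [0.0023, 0.9823, 0.1874, -0.0015], 'contact_force': [0.3166, -1.3961, -6.0952], 'finger_force': 40.0481, 'opening': 0.1293}
B expected [ 0.46109423 -0.27391711  0.24716126]
side 121 (array([ 460.9, -298.3]), array([ 24.2, 103.5]), 59.8, array([0.2473, 0.2603, 0.2645]))
top 0 
to [ 0.462 -0.203  0.173] d [0.005 0.464 0.555] w [-0.0198 -0.0002 -0.0003] rows>= 2
to [ 0.462 -0.202  0.176] d [ 0.     0.022 -0.038] w [-0.0944  0.      0.    ] rows>= 2
to [ 0.462 -0.205  0.174] d [-0.    -0.045 -0.001] w [-0.1  0.  -0. ] rows>= 3
tab 374 [ 0.5628 -0.2261  0.279 ]
```

View pics/side4.png

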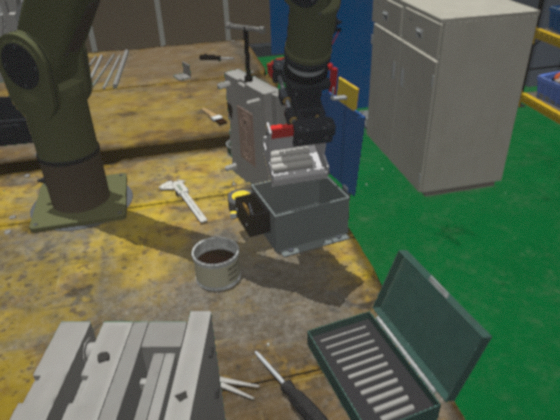

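```bash
python3 - <<'E'
from h import *
im,d,P=shot('side'); m=masks(im)['red']; X,Y,Z=P[...,0],P[...,1],P[...,2]; m&=(Z>.23)&(Z<.29)&(X>.39)&(X<.46)&(Y<-.2)&(Y>-.32)
Q=P[m]; print(len(Q)); print(np.percentile(Q,[10,25,50,75,90],axis=0).round(3))
st()
E
```

```text
134
[[ 0.417 -0.281  0.248]
 [ 0.421 -0.28   0.256]
 [ 0.43  -0.279  0.262]
 [ 0.439 -0.277  0.265]
 [ 0.447 -0.275  0.266]]
{'clock': 12.25, 'q': [0.6196, 0.684, -0.0054, 1.6703, -0.3502, 1.0383, 2.405], 'tool_pos': [0.463, -0.2516, 0.2019], 'eef_rot': [-0.0009, 0.9825, 0.1862, 0.0001], 'contact_force': [0.9103, -0.4568, -6.5236], 'finger_force': 40.0149, 'opening': 0.1314}
```

The side view shows the tote tipped over the bin with all pins still in it (around (297,160)), the lid standing open at (345,140). The bar position fits the "short tool" model, so I move in and pour.

Request:
{"name": "step_arm", "arguments": {"motion": [{"dx": 0,"dy": 0.2,"dz": 0.25,"wx": -0.01,"wy": 0,"wz": 0,"claw": 5},{"dx": 0,"dy": 0.4,"dz": 0.5,"wx": -0.02,"wy": 0,"wz": 0,"claw": 5},{"dx": 0,"dy": 0.42,"dz": 0.52,"wx": -0.02,"wy": 0,"wz": 0,"claw": 5},{"dx": 0,"dy": 0.42,"dz": 0.52,"wx": -0.02,"wy": 0,"wz": 0,"claw": 5}]}}

```text
clock: 12.65
tool_pos: [0.4629, -0.2043, 0.176]
eef_rot: [-0.002, 0.976, 0.217, -0.0]
contact_force: [0.9, -0.5, -5.9]
opening: 0.128
finger_force: 40.0
```

```bash
python3 - <<'E'
from h import *
st()
w=[((.462,-.237,.215),Rt(90,42)),((.462,-.25,.20),Rt(90,60))]
plan(*[(B(p,r),r) for p,r in w])
r0=R.from_quat(get_state()['eef_rot'])
plan((B((.462,-.25,.20),Rt(90,60)),Rt(90,60)))
E
```

```text
{'clock': 12.65, 'q': [0.6095, 0.7108, -0.0509, 1.7508, -0.4075, 0.9667, 2.423], 'tool_pos': [0.4629, -0.2043, 0.176], 'eef_rot': [-0.0017, 0.9761, 0.2172, -0.0], 'contact_force': [0.8695, -0.4987, -5.8925], 'finger_force': 40.0289, 'opening': 0.1276}
to [ 0.462 -0.202  0.176] d [0.012 0.026 0.007] w [-0.0939 -0.0004  0.001 ] rows>= 2
to [ 0.462 -0.205  0.174] d [-0.    -0.045 -0.001] w [-0.1  0.  -0. ] rows>= 3
to [ 0.462 -0.205  0.174] d [ 0.012 -0.018  0.019] w [-0.1939 -0.0006  0.0009] rows>= 5
```

Request:
{"name": "step_arm", "arguments": {"motion": [{"dx": 0,"dy": 0,"dz": 0,"wx": -0.045,"wy": 0,"wz": 0,"claw": 5},{"dx": 0,"dy": 0,"dz": 0,"wx": -0.09,"wy": 0,"wz": 0,"claw": 5},{"dx": 0,"dy": 0,"dz": 0,"wx": -0.13,"wy": 0,"wz": 0,"claw": 5},{"dx": 0,"dy": 0,"dz": 0,"wx": -0.17,"wy": 0,"wz": 0,"claw": 5},{"dx": 0,"dy": 0,"dz": 0,"wx": -0.205,"wy": 0,"wz": 0,"claw": 5},{"dx": 0,"dy": 0,"dz": 0,"wx": -0.205,"wy": 0,"wz": 0,"claw": 5},{"dx": 0,"dy": 0,"dz": 0,"wx": -0.205,"wy": 0,"wz": 0,"claw": 5},{"dx": 0,"dy": 0,"dz": 0,"wx": -0.205,"wy": 0,"wz": 0,"claw": 5}]}}

```text
clock: 13.45
tool_pos: [0.4636, -0.2042, 0.1776]
eef_rot: [-0.002, 0.858, 0.514, 0.001]
contact_force: [-1.0, -0.2, -2.0]
opening: 0.135
finger_force: 40.0
```

```bash
python3 - <<'E'
from h import *
st()
im,d,P=shot('side','s5'); im2,_,_=shot('top')
a=cv2.resize(im[80:270,180:380],None,fx=2,fy=2); b=cv2.resize(im2[100:290,160:360],None,fx=2,fy=2)
cv2.imwrite('pics/c5.png',np.hstack([a,b])[:,:,::-1])
E
```

```text
{'clock': 13.45, 'q': [0.8902, 1.0627, -0.224, 1.4279, -0.5523, 1.4919, 2.5676], 'tool_pos': [0.4636, -0.2042, 0.1776], 'eef_rot': [-0.0021, 0.8576, 0.5142, 0.0006], 'contact_force': [-1.0299, -0.1577, -1.9698], 'finger_force': 40.0036, 'opening': 0.135}
```

View pics/c5.png

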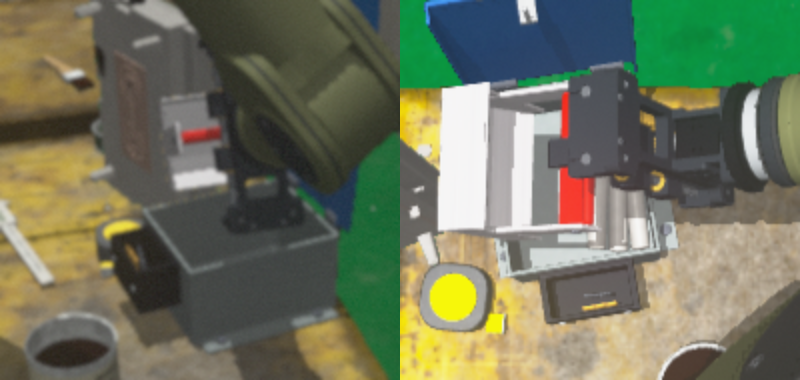

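The crop shows the tote tipped with pins lying in the bin at its right (around (620,215)); the wrist load fell by about 4 N, so they are out. I raise while still tipped, to count them.

Request:
{"name": "step_arm", "arguments": {"motion": [{"dx": 0,"dy": 0,"dz": 0,"wx": 0.045,"wy": 0,"wz": 0,"claw": 5},{"dx": 0,"dy": 0,"dz": 0,"wx": 0.09,"wy": 0,"wz": 0,"claw": 5},{"dx": 0,"dy": 0,"dz": 0,"wx": 0.13,"wy": 0,"wz": 0,"claw": 5},{"dx": 0,"dy": 0,"dz": 0,"wx": 0.17,"wy": 0,"wz": 0,"claw": 5},{"dx": 0,"dy": 0,"dz": 0,"wx": 0.2,"wy": 0,"wz": 0,"claw": 5},{"dx": 0,"dy": 0,"dz": 0,"wx": 0.2,"wy": 0,"wz": 0,"claw": 5}]}}

```text
clock: 14.15
tool_pos: [0.4639, -0.1998, 0.1796]
eef_rot: [-0.005, 0.974, 0.226, 0.001]
contact_force: [0.8, 0.9, -3.1]
opening: 0.131
finger_force: 40.0
```

```bash
python3 - <<'E'
from h import *
st()
w=[((.462,-.26,.28),Rt(90,26)),((.462,-.36,.28),Rt(90,26))]
plan(*[(B(p,r),r) for p,r in w])
E
```

```text
{'clock': 14.15, 'q': [0.6215, 0.7111, -0.0696, 1.7458, -0.4083, 0.9795, 2.4239], 'tool_pos': [0.4639, -0.1998, 0.1796], 'eef_rot': [-0.005, 0.9742, 0.2257, 0.0013], 'contact_force': [0.845, 0.9014, -3.066], 'finger_force': 39.9871, 'opening': 0.1308}
to [ 0.462 -0.237  0.233] d [ 0.025 -0.124 -0.808] w [0.0005 0.0001 0.0033] rows>= 2
to [ 0.462 -0.337  0.233] d [-0.    -1.123 -0.548] w [0. 0. 0.] rows>= 2
```

Request:
{"name": "step_arm", "arguments": {"motion": [{"dx": 0,"dy": -0.06,"dz": -0.4,"wx": 0,"wy": 0,"wz": 0,"claw": 5},{"dx": 0,"dy": -0.12,"dz": -0.8,"wx": 0,"wy": 0,"wz": 0,"claw": 5},{"dx": 0,"dy": -0.12,"dz": -0.8,"wx": 0,"wy": 0,"wz": 0,"claw": 5}]}}

```text
clock: 14.45
tool_pos: [0.4638, -0.2461, 0.2314]
eef_rot: [0.001, 0.975, 0.223, 0.003]
contact_force: [-0.6, -1.0, -2.7]
opening: 0.133
finger_force: 40.0
```

Request:
{"name": "step_arm", "arguments": {"motion": [{"dx": 0,"dy": -0.5,"dz": -0.25,"wx": 0,"wy": 0,"wz": 0,"claw": 5},{"dx": 0,"dy": -1,"dz": -0.5,"wx": 0,"wy": 0,"wz": 0,"claw": 5},{"dx": 0,"dy": -1,"dz": -0.5,"wx": 0,"wy": 0,"wz": 0,"claw": 5}]}}

```text
clock: 14.75
tool_pos: [0.4602, -0.3378, 0.2271]
eef_rot: [0.004, 0.975, 0.224, -0.001]
contact_force: [-0.8, -1.0, -2.7]
opening: 0.131
finger_force: 40.0
```

```bash
python3 - <<'E'
from h import *
st()
im,d,P=shot('side','s6'); im2,d2,P2=shot('top','t6')
a=cv2.resize(im[80:270,180:380],None,fx=2,fy=2); b=cv2.resize(im2[100:290,160:360],None,fx=2,fy=2)
cv2.imwrite('pics/c6.png',np.hstack([a,b])[:,:,::-1])
r=Rt(90)
plan((B((.50,-.40,.22),r),r),(B((.524,-.415,.12),r),r),(B((.524,-.415,.1055),r),r))
E
```

```text
{'clock': 14.75, 'q': [0.7599, 0.77, -0.0094, 1.4088, -0.3307, 1.2965, 2.4599], 'tool_pos': [0.4602, -0.3378, 0.2271], 'eef_rot': [0.0035, 0.9747, 0.2236, -0.0005], 'contact_force': [-0.7766, -1.0422, -2.7265], 'finger_force': 39.9812, 'opening': 0.1308}
to [ 0.5   -0.4    0.168] d [-0.479 -1.109  0.29 ] w [ 0.146  -0.0005 -0.0003] rows>= 4
to [ 0.524 -0.415  0.068] d [-0.3   -0.187  1.25 ] w [0. 0. 0.] rows>= 3
to [ 0.524 -0.415  0.054] d [0.    0.    0.181] w [0. 0. 0.] rows>= 1
```

View pics/c6.png

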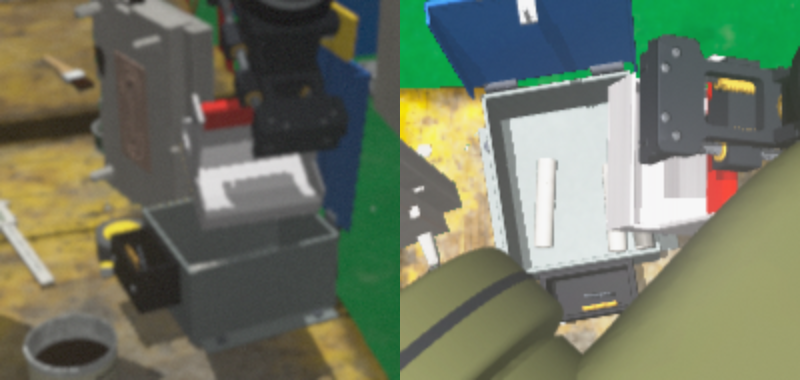

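The crops show an empty tote, with one pin in the bin at (545,200) and two more at (615,235) and (645,240). Now I set the tote back where it stood.

Request:
{"name": "step_arm", "arguments": {"motion": [{"dx": -0.1,"dy": -0.3,"dz": 0.05,"wx": 0.04,"wy": 0,"wz": 0,"claw": 5},{"dx": -0.25,"dy": -0.6,"dz": 0.1,"wx": 0.08,"wy": 0,"wz": 0,"claw": 5},{"dx": -0.4,"dy": -0.9,"dz": 0.2,"wx": 0.12,"wy": 0,"wz": 0,"claw": 5},{"dx": -0.48,"dy": -1,"dz": 0.28,"wx": 0.146,"wy": 0,"wz": 0,"claw": 5},{"dx": -0.48,"dy": -1,"dz": 0.28,"wx": 0.146,"wy": 0,"wz": 0,"claw": 5}]}}

```text
clock: 15.35
tool_pos: [0.5027, -0.3847, 0.1722]
eef_rot: [-0.005, 1.0, 0.002, -0.001]
contact_force: [0.1, 1.1, -2.8]
opening: 0.129
finger_force: 40.0
```

```bash
python3 - <<'E'
from h import *
st(); r=Rt(90)
plan(((.524,-.415,.095),r),((.524,-.415,.056),r),((.524,-.415,.046),r))
E
```

```text
{'clock': 15.35, 'q': [0.5022, 0.7384, 0.1473, 1.5751, -0.136, 0.8431, 2.2832], 'tool_pos': [0.5027, -0.3847, 0.1722], 'eef_rot': [-0.0048, 1.0, 0.0024, -0.0013], 'contact_force': [0.0972, 1.058, -2.7761], 'finger_force': 39.9796, 'opening': 0.1292}
to [ 0.524 -0.415  0.095] d [-0.266 -0.385  0.962] w [ 0.0015 -0.0008  0.0031] rows>= 2
to [ 0.524 -0.415  0.056] d [0.    0.    0.488] w [0. 0. 0.] rows>= 1
to [ 0.524 -0.415  0.046] d [0.    0.    0.125] w [0. 0. 0.] rows>= 1
```

Request:
{"name": "step_arm", "arguments": {"motion": [{"dx": -0.27,"dy": -0.38,"dz": 0,"wx": 0,"wy": 0,"wz": 0,"claw": 5},{"dx": -0.27,"dy": -0.38,"dz": 0.5,"wx": 0,"wy": 0,"wz": 0,"claw": 5},{"dx": -0.27,"dy": -0.38,"dz": 0.96,"wx": 0,"wy": 0,"wz": 0,"claw": 5},{"dx": -0.27,"dy": -0.38,"dz": 0.96,"wx": 0,"wy": 0,"wz": 0,"claw": 5}]}}

```text
clock: 15.75
tool_pos: [0.5184, -0.4192, 0.0922]
eef_rot: [-0.0, 1.0, 0.004, -0.005]
contact_force: [-1.1, 0.7, -2.6]
opening: 0.138
finger_force: 40.0
```

Request:
{"name": "step_arm", "arguments": {"motion": [{"dx": 0,"dy": 0,"dz": 0.25,"wx": 0,"wy": 0,"wz": 0,"claw": 5},{"dx": 0,"dy": 0,"dz": 0.48,"wx": 0,"wy": 0,"wz": 0,"claw": 5},{"dx": 0,"dy": 0,"dz": 0.54,"wx": 0,"wy": 0,"wz": 0,"claw": 5},{"dx": 0,"dy": 0,"dz": 0.58,"wx": 0,"wy": 0,"wz": 0,"claw": 5},{"dx": 0,"dy": 0,"dz": 0.58,"wx": 0,"wy": 0,"wz": 0,"claw": 5}]}}

```text
clock: 16.25
tool_pos: [0.5232, -0.4238, 0.0523]
eef_rot: [-0.001, 1.0, -0.002, 0.001]
contact_force: [-0.3, 0.2, -3.1]
opening: 0.13
finger_force: 40.0
```

```bash
python3 - <<'E'
from h import *
st(); r=Rt(90)
plan(((.524,-.415,.046),r))
im,d,P=shot('side'); m=masks(im)['red']; X,Y,Z=P[...,0],P[...,1],P[...,2]; m&=(Z>.06)&(Z<.3)&(X>.4)&(X<.65)&(Y<-.3)&(Y>-.5)
print(m.sum(),rect(P[m]))
E
```

```text
{'clock': 16.25, 'q': [0.5487, 0.9382, 0.1223, 1.5278, -0.1534, 0.6822, 2.3125], 'tool_pos': [0.5232, -0.4238, 0.0523], 'eef_rot': [-0.0006, 1.0, -0.0016, 0.0005], 'contact_force': [-0.3479, 0.1949, -3.128], 'finger_force': 39.9778, 'opening': 0.1299}
to [ 0.524 -0.415  0.046] d [-0.01   0.11   0.079] w [-0.001   0.0003  0.0004] rows>= 1
228 (array([ 495.1, -428.2]), array([44.2, 11.9]), 4.7, array([0.1021, 0.1146, 0.1223]))
```

Request:
{"name": "step_arm", "arguments": {"motion": [{"dx": 0,"dy": 0,"dz": 0.04,"wx": 0,"wy": 0,"wz": 0,"claw": 5},{"dx": 0,"dy": 0,"dz": 0.07,"wx": 0,"wy": 0,"wz": 0,"claw": 5},{"dx": 0,"dy": 0,"dz": 0.07,"wx": 0,"wy": 0,"wz": 0,"claw": 5}]}}

```text
clock: 16.6
tool_pos: [0.5239, -0.4241, 0.0466]
eef_rot: [-0.001, 1.0, -0.002, 0.001]
contact_force: [0.4, -0.4, 2.2]
opening: 0.128
finger_force: 40.0
```

Request:
{"name": "step_arm", "arguments": {"motion": [{"dx": 0,"dy": 0,"dz": 0.015,"wx": 0,"wy": 0,"wz": 0,"claw": 5},{"dx": 0,"dy": 0,"dz": 0.015,"wx": 0,"wy": 0,"wz": 0,"claw": 5}]}}

```text
clock: 16.8
tool_pos: [0.5246, -0.4244, 0.046]
eef_rot: [-0.001, 1.0, -0.003, 0.002]
contact_force: [1.6, -0.1, 6.0]
opening: 0.132
finger_force: 40.0
```

On the bench. Open and lift straight up.

Request:
{"name": "step_arm", "arguments": {"force": 10, "motion": [{"dx": 0,"dy": 0,"dz": -0.02,"wx": 0,"wy": 0,"wz": 0,"claw": 70},{"dx": 0,"dy": 0,"dz": -0.02,"wx": 0,"wy": 0,"wz": 0,"claw": 70},{"dx": 0,"dy": 0,"dz": -0.02,"wx": 0,"wy": 0,"wz": 0,"claw": 70},{"dx": 0,"dy": 0,"dz": -0.02,"wx": 0,"wy": 0,"wz": 0,"claw": 70},{"dx": 0,"dy": 0,"dz": -0.02,"wx": 0,"wy": 0,"wz": 0,"claw": 70},{"dx": 0,"dy": 0,"dz": -0.02,"wx": 0,"wy": 0,"wz": 0,"claw": 70},{"dx": 0,"dy": 0,"dz": -0.02,"wx": 0,"wy": 0,"wz": 0,"claw": 70}]}}

```text
clock: 17.5
tool_pos: [0.5228, -0.4234, 0.046]
eef_rot: [-0.001, 1.0, -0.002, -0.0]
contact_force: [-1.0, -1.0, -0.1]
opening: 0.74
finger_force: 0.0
```

Request:
{"name": "step_arm", "arguments": {"motion": [{"dx": 0,"dy": 0,"dz": -0.3,"wx": 0,"wy": 0,"wz": 0,"claw": 70},{"dx": 0,"dy": 0,"dz": -0.7,"wx": 0,"wy": 0,"wz": 0,"claw": 70},{"dx": 0,"dy": 0,"dz": -1,"wx": 0,"wy": 0,"wz": 0,"claw": 70}]}}

```text
clock: 17.8
tool_pos: [0.5231, -0.4235, 0.1276]
eef_rot: [-0.001, 1.0, -0.002, 0.0]
contact_force: [0.1, 0.1, 0.1]
opening: 0.791
finger_force: 0.0
```

Request:
{"name": "step_arm", "arguments": {"motion": [{"dx": 0,"dy": 0,"dz": -0.5,"wx": 0,"wy": 0,"wz": 0,"claw": 0},{"dx": 0,"dy": 0,"dz": -1,"wx": 0,"wy": 0,"wz": 0,"claw": 0}]}}

```text
clock: 18.0
tool_pos: [0.5223, -0.4225, 0.207]
eef_rot: [-0.001, 1.0, -0.001, -0.001]
contact_force: [1.2, -0.4, 0.3]
opening: 0.637
finger_force: 0.0
```

```bash
python3 - <<'E'
from h import *
st()
for n in('side','top'):
    im,d,P=shot(n,n+'7'); M=masks(im); m=M['red']; X,Y,Z=P[...,0],P[...,1],P[...,2]; m&=(Z>.06)&(Z<.2)&(X>.4)&(X<.65)&(Y<-.3)&(Y>-.5)
    print(n,m.sum(),rect(P[m]) if m.sum()>5 else '')
    b=M['blue']&(X>.5)&(X<.7)&(Y>-.33)&(Y<-.12)&(Z>.1)&(Z<.35)
    if b.sum()>5: print('lid',b.sum(),np.percentile(P[b],[2,50,98],axis=0).round(3))
tab()
E
```

```text
{'clock': 18.0, 'q': [0.5286, 0.7529, 0.1617, 1.4142, -0.1296, 0.9843, 2.2913], 'tool_pos': [0.5223, -0.4225, 0.207], 'eef_rot': [-0.0008, 1.0, -0.0011, -0.0005], 'contact_force': [1.2474, -0.3838, 0.3299], 'finger_force': 0.0, 'opening': 0.6373}
side 555 (array([ 524.6, -428.7]), array([98.7, 11.5]), 1.3, array([0.0948, 0.1078, 0.1167]))
lid 1779 [[ 0.543 -0.296  0.106]
 [ 0.563 -0.204  0.156]
 [ 0.576 -0.148  0.223]]
top 44 (array([ 478.6, -423.3]), array([12.5, 10.5]), 0.6, array([0.1114, 0.1142, 0.117 ]))
tab 33 [ 0.4008 -0.2104  0.1352]
```

Tote stands upright at y≈-0.426, clear of the bin. Now round behind the open lid.

Request:
{"name": "step_arm", "arguments": {"motion": [{"dx": -0.5,"dy": 0,"dz": -0.4,"wx": 0,"wy": 0,"wz": 0,"claw": 0},{"dx": -1,"dy": 0,"dz": -0.4,"wx": 0,"wy": 0,"wz": 0,"claw": 0}]}}

```text
clock: 18.35
tool_pos: [0.6023, -0.424, 0.2405]
eef_rot: [0.001, 1.0, -0.002, 0.0]
contact_force: [0.5, -0.2, 0.6]
opening: 0.318
finger_force: 0.0
```

Request:
{"name": "step_arm", "arguments": {"motion": [{"dx": -0.6,"dy": 0.2,"dz": 0,"wx": 0,"wy": 0,"wz": 0,"claw": 0},{"dx": -0.6,"dy": 0.6,"dz": 0,"wx": 0,"wy": 0,"wz": 0,"claw": 0},{"dx": -0.6,"dy": 0.6,"dz": 0,"wx": 0,"wy": 0,"wz": 0,"claw": 0},{"dx": -0.6,"dy": 0.6,"dz": 0,"wx": 0,"wy": 0,"wz": 0,"claw": 0}]}}

```text
clock: 18.75
tool_pos: [0.6502, -0.3735, 0.2362]
eef_rot: [-0.001, 1.0, -0.001, -0.001]
contact_force: [0.8, -0.6, 1.2]
opening: 0.006
finger_force: 0.0
```

```bash
cat >> h.py <<'E'
H=np.array([.557,-.2225,.096]); U=np.array([-.987,-.1616,0]); Zz=np.array([0,0,1.])
def lidp(th,r=.185,d=.01):
    n=-np.sin(th)*U+np.cos(th)*Zz
    return H+r*(np.cos(th)*U+np.sin(th)*Zz)+n*(.010+d*np.sin(th))-np.array([0,0,.038])
E
python3 - <<'E'
from h import *
st(); r=Rt(90)
plan((lidp(1.65,d=.035),r),*[(lidp(t),r) for t in (1.45,1.25,1.05,.85,.65,.45,.28,.12)])
E
```

```text
{'clock': 18.75, 'q': [0.3857, 0.8617, 0.1823, 1.0699, -0.1436, 1.2232, 2.1284], 'tool_pos': [0.6502, -0.3735, 0.2362], 'eef_rot': [-0.0015, 1.0, -0.0009, -0.0014], 'contact_force': [0.7835, -0.6003, 1.1777], 'finger_force': 0.0, 'opening': 0.0065}
to [ 0.616 -0.213  0.239] d [ 0.427  2.009 -0.036] w [-0.0006 -0.0009  0.0009] rows>= 4
to [ 0.555 -0.223  0.244] d [ 0.764 -0.125 -0.065] w [0. 0. 0.] rows>= 2
to [ 0.518 -0.229  0.24 ] d [ 0.461 -0.075  0.054] w [0. 0. 0.] rows>= 1
to [ 0.482 -0.235  0.228] d [ 0.444 -0.073  0.149] w [0. 0. 0.] rows>= 1
to [ 0.449 -0.24   0.209] d [ 0.408 -0.067  0.24 ] w [0. 0. 0.] rows>= 1
to [ 0.421 -0.245  0.183] d [ 0.353 -0.058  0.323] w [0. 0. 0.] rows>= 1
to [ 0.399 -0.248  0.151] d [ 0.281 -0.046  0.392] w [0. 0. 0.] rows>= 1
to [ 0.385 -0.251  0.121] d [ 0.172 -0.028  0.375] w [0. 0. 0.] rows>= 1
to [ 0.377 -0.252  0.091] d [ 0.099 -0.016  0.377] w [0. 0. 0.] rows>= 1
```

Request:
{"name": "step_arm", "arguments": {"motion": [{"dx": 0,"dy": 0.5,"dz": 0,"wx": 0,"wy": 0,"wz": 0,"claw": 0},{"dx": 0,"dy": 1,"dz": 0,"wx": 0,"wy": 0,"wz": 0,"claw": 0}]}}

```text
clock: 18.95
tool_pos: [0.6484, -0.2975, 0.2371]
eef_rot: [0.002, 1.0, -0.003, -0.001]
contact_force: [0.9, 0.5, -0.2]
opening: 0.009
finger_force: 0.0
```

Request:
{"name": "step_arm", "arguments": {"motion": [{"dx": 0,"dy": 0.5,"dz": 0,"wx": 0,"wy": 0,"wz": 0,"claw": 0},{"dx": 0,"dy": 0.95,"dz": 0,"wx": 0,"wy": 0,"wz": 0,"claw": 0},{"dx": 0.2,"dy": 0.95,"dz": 0,"wx": 0,"wy": 0,"wz": 0,"claw": 0},{"dx": 0.4,"dy": 0.95,"dz": 0,"wx": 0,"wy": 0,"wz": 0,"claw": 0},{"dx": 0.4,"dy": 0.95,"dz": 0,"wx": 0,"wy": 0,"wz": 0,"claw": 0}]}}

```text
clock: 19.45
tool_pos: [0.6155, -0.2212, 0.2377]
eef_rot: [0.001, 1.0, -0.002, -0.001]
contact_force: [-0.1, -0.5, 0.7]
opening: 0.007
finger_force: 0.0
```

```bash
python3 - <<'E'
from h import *
st(); r=Rt(90)
plan(*[(lidp(t),r) for t in (1.45,1.25)])
im,d,P=shot('side','s8')
cv2.imwrite('pics/c8.png',cv2.resize(im[20:270,200:440],None,fx=2,fy=2)[:,:,::-1])
E
```

```text
{'clock': 19.45, 'q': [0.1707, 0.699, 0.1948, 1.4368, -0.1407, 1.0206, 1.963], 'tool_pos': [0.6155, -0.2212, 0.2377], 'eef_rot': [0.0012, 1.0, -0.0022, -0.0012], 'contact_force': [-0.1107, -0.4728, 0.6893], 'finger_force': 0.0, 'opening': 0.0072}
to [ 0.555 -0.223  0.244] d [ 0.763 -0.024 -0.077] w [-0.0014 -0.0008 -0.0008] rows>= 2
to [ 0.518 -0.229  0.24 ] d [ 0.461 -0.075  0.054] w [0. 0. 0.] rows>= 1
```

View pics/c8.png

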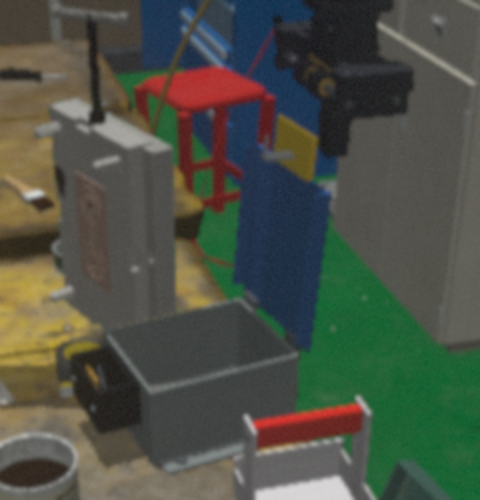

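The gripper finger (335,140 in the crop) is behind the open lid's yellow tab (297,150), clear of it. Swing it shut.

Request:
{"name": "step_arm", "arguments": {"motion": [{"dx": 0.2,"dy": 0,"dz": -0.02,"wx": 0,"wy": 0,"wz": 0,"claw": 0},{"dx": 0.4,"dy": -0.01,"dz": -0.05,"wx": 0,"wy": 0,"wz": 0,"claw": 0},{"dx": 0.6,"dy": -0.02,"dz": -0.07,"wx": 0,"wy": 0,"wz": 0,"claw": 0},{"dx": 0.76,"dy": -0.02,"dz": -0.08,"wx": 0,"wy": 0,"wz": 0,"claw": 0},{"dx": 0.98,"dy": -0.06,"dz": -0.06,"wx": 0,"wy": 0,"wz": 0,"claw": 0}]}}

```text
clock: 20.0
tool_pos: [0.5427, -0.2246, 0.2429]
eef_rot: [-0.001, 1.0, -0.002, 0.003]
contact_force: [3.0, 0.7, -0.5]
opening: 0.007
finger_force: 1.3
```

Request:
{"name": "step_arm", "arguments": {"motion": [{"dx": 0.25,"dy": -0.04,"dz": 0.02,"wx": 0,"wy": 0,"wz": 0,"claw": 0},{"dx": 0.47,"dy": -0.07,"dz": 0.1,"wx": 0,"wy": 0,"wz": 0,"claw": 0},{"dx": 0.7,"dy": -0.11,"dz": 0.18,"wx": 0,"wy": 0,"wz": 0,"claw": 0},{"dx": 0.7,"dy": -0.11,"dz": 0.18,"wx": 0,"wy": 0,"wz": 0,"claw": 0}]}}

```text
clock: 20.4
tool_pos: [0.4827, -0.2342, 0.2277]
eef_rot: [0.001, 1.0, -0.002, -0.001]
contact_force: [1.6, -0.1, 0.7]
opening: 0.003
finger_force: 0.6
```

```bash
python3 - <<'E'
from h import *
st(); r=Rt(90)
plan(*[(lidp(t),r) for t in (.95,.85,.65,.45,.28,.12)]); tab()
E
```

```text
{'clock': 20.4, 'q': [0.2488, 0.5425, 0.1841, 1.8138, -0.1276, 0.7964, 2.0649], 'tool_pos': [0.4827, -0.2342, 0.2277], 'eef_rot': [0.0011, 1.0, -0.0017, -0.0005], 'contact_force': [1.5738, -0.124, 0.7104], 'finger_force': 0.6366, 'opening': 0.0027}
to [ 0.465 -0.238  0.219] d [ 0.216 -0.042  0.108] w [-0.0011 -0.0003 -0.0007] rows>= 1
to [ 0.449 -0.24   0.209] d [ 0.198 -0.032  0.131] w [0. 0. 0.] rows>= 1
to [ 0.421 -0.245  0.183] d [ 0.353 -0.058  0.323] w [0. 0. 0.] rows>= 1
to [ 0.399 -0.248  0.151] d [ 0.281 -0.046  0.392] w [0. 0. 0.] rows>= 1
to [ 0.385 -0.251  0.121] d [ 0.172 -0.028  0.375] w [0. 0. 0.] rows>= 1
to [ 0.377 -0.252  0.091] d [ 0.099 -0.016  0.377] w [0. 0. 0.] rows>= 1
tab 184 [ 0.4484 -0.2482  0.2449]
```

Request:
{"name": "step_arm", "arguments": {"motion": [{"dx": 0.22,"dy": -0.04,"dz": 0.11,"wx": 0,"wy": 0,"wz": 0,"claw": 0},{"dx": 0.41,"dy": -0.07,"dz": 0.24,"wx": 0,"wy": 0,"wz": 0,"claw": 0},{"dx": 0.6,"dy": -0.1,"dz": 0.39,"wx": 0,"wy": 0,"wz": 0,"claw": 0},{"dx": 0.77,"dy": -0.13,"dz": 0.56,"wx": 0,"wy": 0,"wz": 0,"claw": 0}]}}

```text
clock: 20.85
tool_pos: [0.4258, -0.2438, 0.1834]
eef_rot: [-0.001, 1.0, -0.002, 0.003]
contact_force: [2.6, 0.8, 0.6]
opening: 0.009
finger_force: 1.3
```

Request:
{"name": "step_arm", "arguments": {"motion": [{"dx": 0.15,"dy": -0.02,"dz": 0.19,"wx": 0,"wy": 0,"wz": 0,"claw": 0},{"dx": 0.28,"dy": -0.05,"dz": 0.39,"wx": 0,"wy": 0,"wz": 0,"claw": 0},{"dx": 0.38,"dy": -0.06,"dz": 0.58,"wx": 0,"wy": 0,"wz": 0,"claw": 0},{"dx": 0.45,"dy": -0.07,"dz": 0.76,"wx": 0,"wy": 0,"wz": 0,"claw": 0},{"dx": 0.45,"dy": -0.07,"dz": 0.76,"wx": 0,"wy": 0,"wz": 0,"claw": 0}]}}

```text
clock: 21.35
tool_pos: [0.3873, -0.2494, 0.1213]
eef_rot: [-0.001, 1.0, -0.001, -0.0]
contact_force: [1.3, -1.1, 1.4]
opening: 0.004
finger_force: 0.8
```

```bash
python3 - <<'E'
from h import *
st(); r=Rt(90)
plan(*[(lidp(t,rr),r) for t,rr in ((.15,.19),(.09,.197),(.0,.199),(-.02,.199),(-.047,.199))]); tab()
E
```

```text
{'clock': 21.35, 'q': [0.4034, 0.6282, 0.1052, 2.1376, -0.1594, 0.3821, 2.2085], 'tool_pos': [0.3873, -0.2494, 0.1213], 'eef_rot': [-0.0005, 1.0, -0.0013, -0.0003], 'contact_force': [1.2933, -1.1068, 1.4364], 'finger_force': 0.838, 'opening': 0.0042}
to [ 0.373 -0.253  0.098] d [ 0.176 -0.038  0.294] w [-0.0008 -0.0002  0.0003] rows>= 1
to [ 0.364 -0.254  0.087] d [ 0.112 -0.018  0.14 ] w [0. 0. 0.] rows>= 1
to [ 0.361 -0.255  0.068] d [ 0.047 -0.008  0.232] w [0. 0. 0.] rows>= 1
to [ 0.36  -0.255  0.064] d [ 0.002 -0.     0.052] w [0. 0. 0.] rows>= 1
to [ 0.36  -0.255  0.058] d [ 0.001 -0.     0.071] w [0. 0. 0.] rows>= 1
tab 263 [ 0.3735 -0.2602  0.155 ]
```

Request:
{"name": "step_arm", "arguments": {"motion": [{"dx": 0.09,"dy": -0.02,"dz": 0.15,"wx": 0,"wy": 0,"wz": 0,"claw": 0},{"dx": 0.18,"dy": -0.04,"dz": 0.29,"wx": 0,"wy": 0,"wz": 0,"claw": 0},{"dx": 0.28,"dy": -0.05,"dz": 0.43,"wx": 0,"wy": 0,"wz": 0,"claw": 0},{"dx": 0.31,"dy": -0.06,"dz": 0.5,"wx": 0,"wy": 0,"wz": 0,"claw": 0},{"dx": 0.33,"dy": -0.06,"dz": 0.57,"wx": 0,"wy": 0,"wz": 0,"claw": 0},{"dx": 0.33,"dy": -0.06,"dz": 0.63,"wx": 0,"wy": 0,"wz": 0,"claw": 0},{"dx": 0.33,"dy": -0.06,"dz": 0.63,"wx": 0,"wy": 0,"wz": 0,"claw": 0}]}}

```text
clock: 22.1
tool_pos: [0.362, -0.2546, 0.0721]
eef_rot: [-0.001, 1.0, -0.002, 0.001]
contact_force: [2.6, 0.1, 2.8]
opening: 0.007
finger_force: 1.4
```

Request:
{"name": "step_arm", "arguments": {"motion": [{"dx": 0,"dy": 0,"dz": 0.03,"wx": 0,"wy": 0,"wz": 0,"claw": 0},{"dx": 0,"dy": 0,"dz": 0.06,"wx": 0,"wy": 0,"wz": 0,"claw": 0},{"dx": 0,"dy": 0,"dz": 0.06,"wx": 0,"wy": 0,"wz": 0,"claw": 0}]}}

```text
clock: 22.4
tool_pos: [0.3603, -0.2542, 0.067]
eef_rot: [-0.001, 1.0, -0.002, 0.0]
contact_force: [2.5, 0.1, 2.9]
opening: 0.009
finger_force: 1.4
```

Request:
{"name": "step_arm", "arguments": {"motion": [{"dx": 0,"dy": 0,"dz": 0.03,"wx": 0,"wy": 0,"wz": 0,"claw": 0},{"dx": 0,"dy": 0,"dz": 0.05,"wx": 0,"wy": 0,"wz": 0,"claw": 0},{"dx": 0,"dy": 0,"dz": 0.07,"wx": 0,"wy": 0,"wz": 0,"claw": 0},{"dx": 0,"dy": 0,"dz": 0.07,"wx": 0,"wy": 0,"wz": 0,"claw": 0}]}}

```text
clock: 22.8
tool_pos: [0.3592, -0.2537, 0.0612]
eef_rot: [-0.001, 1.0, -0.001, -0.001]
contact_force: [-0.1, -0.8, 2.2]
opening: 0.006
finger_force: 1.0
```

Request:
{"name": "step_arm", "arguments": {"motion": [{"dx": 0,"dy": 0,"dz": 0.02,"wx": 0,"wy": 0,"wz": 0,"claw": 0},{"dx": 0,"dy": 0,"dz": 0.02,"wx": 0,"wy": 0,"wz": 0,"claw": 0},{"dx": 0,"dy": 0,"dz": 0.02,"wx": 0,"wy": 0,"wz": 0,"claw": 0}]}}

```text
clock: 23.1
tool_pos: [0.3593, -0.2537, 0.0598]
eef_rot: [-0.001, 1.0, -0.001, -0.001]
contact_force: [-1.4, -0.1, 2.1]
opening: 0.002
finger_force: 1.1
```

```bash
python3 -c "
from h import *
st();tab()"
```

```text
{'clock': 23.1, 'q': [0.4796, 0.7418, 0.0453, 2.2353, -0.1678, 0.1674, 2.2506], 'tool_pos': [0.3593, -0.2537, 0.0598], 'eef_rot': [-0.0006, 1.0, -0.0012, -0.0007], 'contact_force': [-1.4036, -0.0646, 2.1063], 'finger_force': 1.0981, 'opening': 0.0024}
tab 269 [ 0.3691 -0.2696  0.0986]
```

Request:
{"name": "step_arm", "arguments": {"motion": [{"dx": 0,"dy": 0,"dz": 0.0125,"wx": 0,"wy": 0,"wz": 0,"claw": 0},{"dx": 0,"dy": 0,"dz": 0.0185,"wx": 0,"wy": 0,"wz": 0,"claw": 0},{"dx": 0,"dy": 0,"dz": 0.0185,"wx": 0,"wy": 0,"wz": 0,"claw": 0}]}}

```text
clock: 23.45
tool_pos: [0.3594, -0.2537, 0.0583]
eef_rot: [-0.001, 1.0, -0.001, -0.001]
contact_force: [-3.4, -0.4, 3.5]
opening: 0.01
finger_force: 1.8
```

```bash
python3 -c "
from h import *
st();tab()"
```

```text
{'clock': 23.45, 'q': [0.4803, 0.7449, 0.0442, 2.2359, -0.1681, 0.1634, 2.2508], 'tool_pos': [0.3594, -0.2537, 0.0583], 'eef_rot': [-0.0007, 1.0, -0.0012, -0.0006], 'contact_force': [-3.3514, -0.4336, 3.4743], 'finger_force': 1.8013, 'opening': 0.01}
tab 271 [ 0.3695 -0.27    0.0971]
```

Force starts to climb and the tab is as low as at the first press. Let it up slowly and clear.

Request:
{"name": "step_arm", "arguments": {"motion": [{"dx": 0,"dy": 0,"dz": -0.06,"wx": 0,"wy": 0,"wz": 0,"claw": 0},{"dx": 0,"dy": 0,"dz": -0.12,"wx": 0,"wy": 0,"wz": 0,"claw": 0},{"dx": 0,"dy": 0,"dz": -0.2,"wx": 0,"wy": 0,"wz": 0,"claw": 0},{"dx": 0,"dy": 0,"dz": -0.25,"wx": 0,"wy": 0,"wz": 0,"claw": 0}]}}

```text
clock: 23.9
tool_pos: [0.3612, -0.2544, 0.0792]
eef_rot: [-0.001, 1.0, -0.002, 0.001]
contact_force: [1.0, -0.7, -0.5]
opening: 0.003
finger_force: 0.0
```

Request:
{"name": "step_arm", "arguments": {"motion": [{"dx": 0,"dy": 0,"dz": -0.4,"wx": 0,"wy": 0,"wz": 0,"claw": 0},{"dx": 0,"dy": 0,"dz": -0.9,"wx": 0,"wy": 0,"wz": 0,"claw": 0},{"dx": 0,"dy": 0,"dz": -0.9,"wx": 0,"wy": 0,"wz": 0,"claw": 0}]}}

```text
clock: 24.2
tool_pos: [0.3629, -0.2556, 0.1542]
eef_rot: [-0.001, 1.0, -0.004, 0.004]
contact_force: [0.5, -1.0, -0.1]
opening: 0.004
finger_force: 0.0
```

Request:
{"name": "step_arm", "arguments": {"motion": [{"dx": 0,"dy": 0,"dz": -0.5,"wx": 0,"wy": 0,"wz": 0,"claw": 0},{"dx": 0,"dy": 0,"dz": -1,"wx": 0,"wy": 0,"wz": 0,"claw": 0},{"dx": 0,"dy": 0,"dz": -1,"wx": 0,"wy": 0,"wz": 0,"claw": 0},{"dx": 0,"dy": 0,"dz": -1,"wx": 0,"wy": 0,"wz": 0,"claw": 0}]}}

```text
clock: 24.6
tool_pos: [0.3607, -0.2535, 0.2306]
eef_rot: [-0.001, 1.0, -0.002, 0.001]
contact_force: [0.2, -0.0, -0.4]
opening: 0.003
finger_force: 0.0
```

```bash
python3 - <<'E'
from h import *
s=st();tab();im,d,P=shot('side','s9'); X,Y,Z=P[...,0],P[...,1],P[...,2]
b=masks(im)['blue']&(X>.35)&(X<.6)&(Y>-.35)&(Y<-.1)&(Z>.05); print(rect(P[b]))
m=masks(im)['red']&(Z>.06)&(Z<.2)&(X>.4)&(X<.65)&(Y<-.3)&(Y>-.5); print(rect(P[m]))
E
```

```text
{'clock': 24.6, 'q': [0.3874, 0.4127, 0.172, 2.0702, -0.1079, 0.6634, 2.2029], 'tool_pos': [0.3607, -0.2535, 0.2306], 'eef_rot': [-0.001, 1.0, -0.0019, 0.0009], 'contact_force': [0.1876, -0.0096, -0.4425], 'finger_force': 0.0, 'opening': 0.003}
tab 408 [ 0.3674 -0.2569  0.1082]
(array([ 473.7, -237.5]), array([171.7, 151.3]), 9.8, array([0.0969, 0.108 , 0.1102]))
(array([ 524.4, -426.5]), array([97.1, 13.8]), 1.5, array([0.0968, 0.1136, 0.1174]))
```

View pics/s9.png

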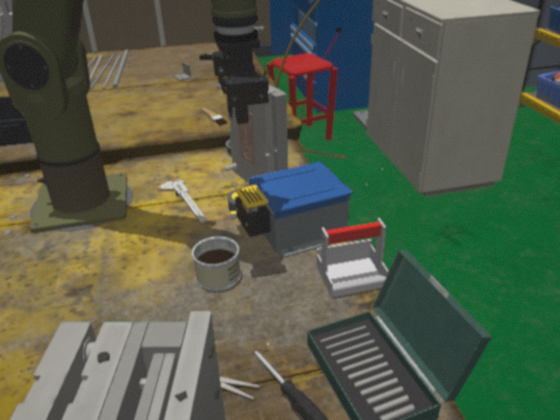

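The final view shows the lid level and latched (tab at (250,200), back at z≈0.108), the empty tote upright with its bar at (355,233), and the tin and tape untouched.

```bash
python3 -c "
from plant import workorder
print(workorder.finish_job())"
```

```text
the job is handed in; nothing more can be done
None
```

I handed the job in at about 25 s on the robot's clock. The last pictures show the lid shut and latched after all three pins went into the bin, the empty tote upright beside it, and the tape and tin untouched; the hand-in call returned no verdict.

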